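# Press a lens barrel into its V-rest

## Task

Lift the dust cover off the V-rest and set it down flat on the bench, handle up and clear of the rest. Then take the lens barrel from its wooden cradle, lay it gently and centrally along the V-rest so that both V supports carry it, and press it down onto both V faces with about 10 N. Finish while still holding it pressed there; leave the bottle, the slide box and the dish alone, and keep the barrel off the bench.

Things in the scene. Friction and masses are not known exactly. Their poses are not given: they have to be found in the camera images.
- v_rest: Aluminium V-rest fixed to the bench; base plate 150 (x) x 90 (y) x 12 mm, origin at the centre of its underside. Groove along its x. Two V supports at x = -42 and +42 mm, each 22 mm long in x, 76 mm wide in y, flat tops 52 mm above the bench; the 62 mm gap between them is open down to the plate. A fully seated barrel has its axis 51 mm above the bench, at y = 0.
- v_left: The V faces on the +y side (one on each support), rigid part of the V-rest, with its origin and axes. The V is 90 degrees, 44 mm wide at the top, its apex 30 mm above the bench at y = 0.
- v_right: The two V faces on the -y side of the V-rest, rigid part of the V-rest; same origin and axes as the V-rest.
- cover: Loose grey plastic dust cover, 0.12 kg, at the start flat on top of the V supports (underside 52 mm above the bench), hiding the grooves. Plate 112 (x) x 80 (y) x 6 mm; origin at the centre of its underside, z up. From its middle rises a handle bar 50 mm long in x, 14 mm thick in y, from 6 to 42 mm above the underside.
- barrel: Loose lens barrel: dark steel cylinder, 30 mm diameter, 130 mm long, glass face and thin bright rings at each end, ends alike, 0.13 to 0.25 kg. Origin on the axis at mid-length, x along the axis (it may be rolled about it). At the start it lies level in the wooden cradle, axis 38 mm above the bench.
- cradle: Low wooden cradle fixed to the bench: base 120 (x) x 60 (y) x 6 mm, origin at the centre of its underside. Notched supports at x = -45 and +45 mm, 16 mm long in x, 50 mm wide in y, 26 mm high; notch 18 mm wide along x. The barrel lies along its x; 74 mm between the supports are free.
- dropper: Bystander: small upright white bottle, 34 mm in diameter, 75 mm high; origin at the centre of its underside.
- slide_box: Bystander: closed wooden slide box 82 (x) x 102 (y) x 36 mm; origin at the centre of its underside.
- dish: Bystander: flat covered glass dish, 90 mm in diameter, 16 mm high; origin at the centre of its underside.
Things that resemble listed ones, but are neither listed nor needed, are in the scene too. What is shaped like the cover but orange or turquoise is not meant. There is more than one size of the barrel; the one meant has the size given above.

How it is judged:
On the way, in this order (a step that is already met when the one before it is completed fails the run):
1. the dust cover lies flat on the bench, handle up, clear of the V-rest (height (world z) of cover below 0.008 m and angle between cover's own z axis and vertical below 0.1 rad and horizontal distance between cover and v_rest above 0.08 m), for 0.2 s.
2. the barrel is seated in both V supports (x of barrel in the frame of v_rest between -0.014 and 0.014 m and y of barrel in the frame of v_rest between -0.003 and 0.003 m and z of barrel in the frame of v_rest between 0.0485 and 0.054 m and angle between the x axis of barrel and the x axis of v_rest, either way round below 0.05 rad), for 0.2 s.
At the end, for the whole second after the job is handed in: Barrel at rest in the V-rest: centred within 14 mm along, 3 mm across, axis 48.5-54 mm up, within 0.05 rad of the groove; pressed by the robot (over 4 N), bearing with over 4 N on the left and on the right V faces; cover flat on the bench, handle up, over 80 mm from the rest (centres) (all of step 1 and all of step 2 and contact force between each of v_left, v_right and barrel above 4 N and contact force between any of the fingers, the arm and barrel above 4 N and linear speed of barrel below 0.02 m/s); the arm keeps its last pose, push and grip.
It fails at once if the dropper is pushed more than 20 mm or tipped (distance of dropper from where it was at the start of the episode above 0.02 m or angle between dropper's own z axis and vertical above 0.4 rad).
It fails at once if the slide box is pushed more than 20 mm or tipped (distance of slide_box from where it was at the start of the episode above 0.02 m or angle between slide_box's own z axis and vertical above 0.4 rad).
It fails at once if the dish is pushed more than 20 mm or tipped (distance of dish from where it was at the start of the episode above 0.02 m or angle between dish's own z axis and vertical above 0.4 rad).
It fails at once if the barrel is slammed or crushed: over 60 N on either side of the V (contact force between any of v_left, v_right and barrel above 60 N).
It fails at once if the barrel is dropped onto the bench (height (world z) of barrel below 0.025 m).
It also fails if it takes over 61 s, if anything falls off the work surface, if the arm or the gripper's body presses on something with over 40 N, if the wrist force passes 120 N, or if a joint passes its speed limit or range.

## Robot

A 6-joint arm with a two-finger parallel gripper is mounted at the origin on the work surface. World frame = base frame: x ahead of the robot, y to its left, z up, the work surface at z = 0. Lengths are in m, angles in rad, forces in N, time in s.
With the tool pointing down it reaches from about 0.3 to 0.875 m from the base axis. Payload 6.4 kg.
Tool frame: the origin (TCP) lies at the very end of the fingers, on their centre line; the grasp point (between the pads) lies 19 mm behind it; z points along the fingers, x is the direction in which the jaws open and shut, and the axes are right-handed (so a half turn about z gives the same grasp; the last joint's range is limited). The gripper opens to 85 mm and grips with 20 to 120 N. Pads are 22 mm wide; open, the fingers measure 114 mm over their backs; the gripper's body (76 mm by 85 mm) begins 54 mm behind the grasp point. The pads swing forward as they close: fully open they stand 13 mm farther back than shut.
Start: joints at [-1.478, 0.181, 1.607, -0, 1.354, -0.206], TCP at [0.169, -0.55, 0.204] pointing down, gripper open.
Joint ranges: [-2.99, 2.99], [-0.89, 2.07], [0.3, 2.58], [-1.14, 4.28], [0, 2.63], [-3.12, 3.12]. Speed limits (rad/s): [2.57, 2.57, 3.01, 3.14, 3.14, 3.14].

## Interface

Orientations are given as a rotation vector (axis times angle).
In Python, from plant import observe, snapshot, camera_model, hand_in gives the robot as it stands.
- The arm moves only by the tool arm_command, never from a script. Its argument "commands" is a list of rows, each a list of 6 numbers: the shift along the tool's x, y, z in mm, then the turn, a rotation vector about the tool's x, y, z in degrees. A call has exactly 5 rows; each row shifts and turns the commanded pose from where the row before left it, along the tool's axes as they then stand; what a row does not reach is not made up. A row lasts 1/12 s, in which the tool goes at most 41.7 mm and 7.16 degrees, less where a joint would pass 70% of its speed; a pose out of reach is approached as far as the arm can. A call is refused whole if a number of a shift passes 41.7 or a number of a turn 7.16, either way. A call with a gripper value outside its range is refused whole. "gripper" is the finger opening in mm, from 0 to 85.4, set as the call begins (left out, the last holds). The fingers move at their own pace and stop on an object; "grip_force" is the grip in N (left out, the last holds). Time passes only in rows, so rows that do not move let the fingers close, or fill a call up. It gives the time, the measured TCP pose, the force and the opening at its end, in the units of the state.
- observe(): the state, without advancing time (a new reading comes with each control period).
- snapshot(name): name is "side" or "top"; returns the picture (420x560x3 uint8, red, green, blue); there is no depth.
- camera_model(name): a dict with "fovy" (degrees; the focal length in pixels is half the picture's height over the tangent of half this angle, whatever the lens; pixels are square), "cx", "cy" (the principal point, pixels), "extrinsics" (4x4, takes a point from world to camera coordinates). Camera axes: x right, y down, z forward; pixel columns grow to the right and rows downward; lengths in m; the calibration is good to about 2 mm. A picture is of the moment at which its call begins. camera_model takes no time and is no camera call.
- hand_in(): hands the job in, once; it reports no verdict.
The state is a dict: "clock": time; "joints": joint angles; "qd": joint speeds; "joint_torque": joint torques, N m; "eef_pos": TCP position; "tool_rot": TCP orientation; "wrist_force": force on the tool from outside, world axes, zero at the start; "torque": the same for the moment, N m; "width": finger opening in m.
Only numpy, scipy, OpenCV 4.12 (cv2) and the standard library are available. Lean on these libraries where they do the work, as an engineer would, in place of code of your own. Each camera call takes 0.05 s, during which the arm holds its last target.

## Working session

There is one attempt and no reset: what is moved stays moved. The work goes in short steps, Python scripts to look and compute and a tool call to move; the robot and the scene stay as the last step left them, time stands still between calls to the robot, and variables do not carry over. Pictures are saved under pics/ and viewed, and the job is handed in when it is done.

Besides the shell and the picture viewer there is one more tool, called after "Request:" as name(argument=value, ...), one argument or row to a line, values as JSON. arm_command: Moves the arm, as the interface text tells. Its arguments: {"type":"object","properties":{"commands":{"type":"array"},"gripper":{"type":"number"},"grip_force":{"type":"number"}},"required":["commands"]}

```bash
ls; mkdir -p pics; python3 - <<'E'
from plant import *
import cv2
for n in ("top","side"):
    cv2.imwrite(f"pics/{n}0.png",snapshot(n)[:,:,::-1]); print(camera_model(n))
print(observe())
E
```

```text
pics
{'fovy': 54.181062817994864, 'cx': 278.11338530189676, 'cy': 202.46460402380978, 'extrinsics': array([[-0.01625886, -0.99908053, -0.03967032,  0.05202152],
       [-0.99701234,  0.01919603, -0.07481916,  0.59606371],
       [ 0.07551188,  0.03833533, -0.99640773,  0.82236797],
       [ 0.        ,  0.        ,  0.        ,  1.        ]])}
{'fovy': 45.462748895437436, 'cx': 276.8669981554484, 'cy': 206.91494076310337, 'extrinsics': array([[-0.94976075, -0.31288947, -0.00739593,  0.57235544],
       [-0.18652491,  0.58484688, -0.78940648,  0.15305898],
       [ 0.25132246, -0.74836776, -0.61382629,  0.92648373],
       [ 0.        ,  0.        ,  0.        ,  1.        ]])}
{'clock': 0.1, 'joints': array([-1.47827963e+00,  1.81488958e-01,  1.60793755e+00,  2.14319266e-05,
        1.35376273e+00, -2.06299452e-01]), 'qd': array([-0.00036201, -0.00044761, -0.00462561, -0.00080832, -0.00155479,
       -0.00016056]), 'joint_torque': array([-7.07542640e-04, -4.45881557e+01, -3.52240849e+01, -3.70695616e-04,
        4.07099389e-03, -1.36144783e-05]), 'eef_pos': array([ 0.16924658, -0.54895983,  0.20304749]), 'tool_rot': array([-2.52638676e+00,  1.86531506e+00,  1.64450150e-03]), 'wrist_force': array([ 0.11992434,  0.12763443, -0.95698864]), 'torque': array([-0.01944443, -0.01690149, -0.02652641]), 'width': 0.08535023791455834}
```

View pics/top0.png

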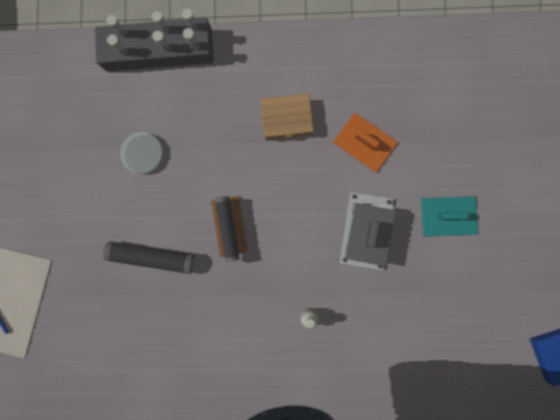

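View pics/side0.png

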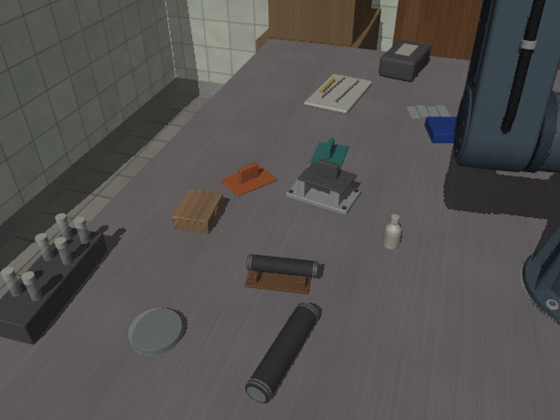

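Top view: the grey cover sits on the V-rest at (370,232). The orange (365,142) and turquoise (450,216) covers are the look-alikes. The barrel in the wooden cradle is at (228,227), and the larger tube lying on the bench at (150,257) is not meant. Bystanders are the bottle (310,319), slide box (287,116) and dish (142,153). Next, enlarged crops to confirm and measure.

```bash
python3 - <<'E'
import cv2,numpy as np
t=cv2.imread("pics/top0.png"); s=cv2.imread("pics/side0.png")
def crop(im,x,y,w,h,k,n):
    c=cv2.resize(im[y:y+h,x:x+w],None,fx=k,fy=k,interpolation=cv2.INTER_CUBIC)
    c=cv2.convertScaleAbs(c,alpha=1.6,beta=10)
    for i in range(0,w,10):
        cv2.line(c,(i*k,0),(i*k,6 if i%50 else 14),(0,255,255),1)
        if i%20==0: cv2.putText(c,str(x+i),(i*k,24),0,.4,(0,255,255),1)
    for i in range(0,h,10):
        cv2.line(c,(0,i*k),(6,i*k),(0,255,255),1)
        if i%20==0: cv2.putText(c,str(y+i),(8,i*k+4),0,.4,(0,255,255),1)
    cv2.imwrite(f"pics/{n}.png",c)
crop(t,330,185,80,95,6,"c_rest"); crop(t,200,185,60,85,6,"c_barrel"); crop(s,235,130,130,170,3,"c_side")
E
```

```text
(no output)
```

View pics/c_rest.png

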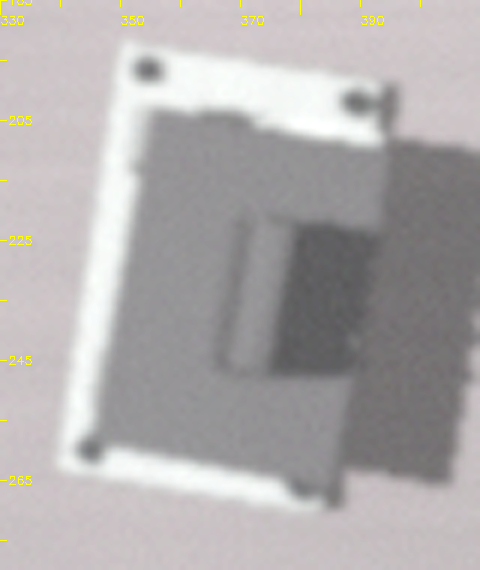

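View pics/c_barrel.png

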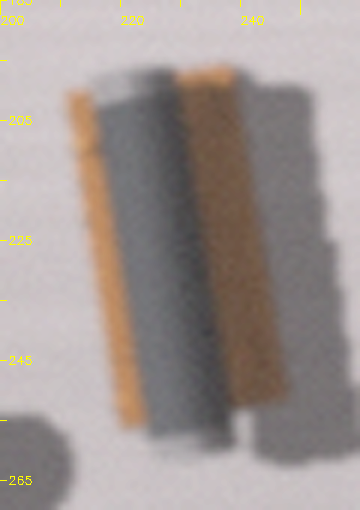

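View pics/c_side.png

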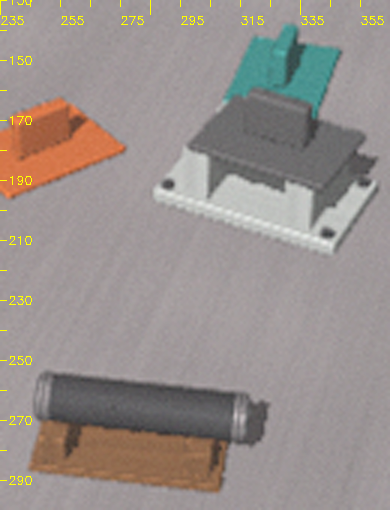

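Grey cover on the rest confirmed (side crop (328,175)). Cradle barrel confirmed with bright end rings. Fitting poses from corners in both views.

```bash
cat > h.py <<'E'
import numpy as np,cv2
from plant import camera_model
from scipy.optimize import least_squares
def proj(n,P):
    m=camera_model(n);E=m['extrinsics'];P=np.atleast_2d(P)
    c=P@E[:3,:3].T+E[:3,3];f=210/np.tan(np.radians(m['fovy'])/2)
    return np.c_[m['cx']+f*c[:,0]/c[:,2],m['cy']+f*c[:,1]/c[:,2]]
def W(p,L):
    x,y,a=p[:3];L=np.atleast_2d(np.array(L,float))
    c,s=np.cos(a),np.sin(a)
    return np.c_[x+c*L[:,0]-s*L[:,1],y+s*L[:,0]+c*L[:,1],L[:,2]]
def fit(obs,p0):
    def r(p): return np.concatenate([(proj(n,W(p,l))[0]-uv) for n,l,uv in obs])
    s=least_squares(r,p0,loss='soft_l1');return s.x,r(s.x).reshape(-1,2)
def box(hx,hy,z0,z1): return [(sx*hx,sy*hy,z) for z in(z0,z1) for sx in(-1,1) for sy in(-1,1)]
EDG=[(0,1),(2,3),(0,2),(1,3),(4,5),(6,7),(4,6),(5,7),(0,4),(1,5),(2,6),(3,7)]
def draw(im,n,p,L,k,x,y,col):
    uv=(proj(n,W(p,L))-[x,y]+.5)*k
    for a,b in EDG: cv2.line(im,tuple(int(v) for v in uv[a]),tuple(int(v) for v in uv[b]),col,1)
def crop(im,x,y,w,h,k): return cv2.convertScaleAbs(cv2.resize(im[y:y+h,x:x+w],None,fx=k,fy=k,interpolation=cv2.INTER_CUBIC),alpha=1.6,beta=10)
def ray(n,u,v,z):
    m=camera_model(n);E=m['extrinsics'];f=210/np.tan(np.radians(m['fovy'])/2)
    d=E[:3,:3].T@np.array([(u-m['cx'])/f,(v-m['cy'])/f,1]);C=-E[:3,:3].T@E[:3,3]
    return C+d*(z-C[2])/d[2]
E
cat > a.py <<'E'
from h import *
a,b=.075,.045
obs=[("top",(a,b,.006),(350.3,192)),("top",(-a,b,.006),(340,262.5)),("top",(-a,-b,.012),(385,270)),
("side",(a,b,.012),(286.7,193.3)),("side",(-a,b,.012),(345.7,211)),("side",(-a,-b,.012),(360,191.7))]
R,r=fit(obs,[.5,-.18,-.1]);print("rest",R,R[2]*57.3);print(r.round(1))
a,b=.056,.040
obs=[("side",(a,b,.058),(298.3,179)),("side",(-a,b,.058),(341,190.7)),("side",(-a,-b,.058),(356.7,175.7)),
("top",(a,b,.058),(354.5,203)),("top",(-a,b,.058),(346.3,260.5)),("top",(-a,-b,.058),(387,266)),("top",(a,-b,.058),(394,208.5))]
C,r=fit(obs,R);print("cover",C,C[2]*57.3);print(r.round(1))
# barrel axis 38 mm: silhouette ends top
obs=[("top",(.065,.0,.042),(221.5,199)),("top",(-.065,0,.042),(231.5,258.5)),
("side",(.065,0,.038),(249.5,262)),("side",(-.065,0,.038),(315.5,269))]
B,r=fit(obs,[.5,.1,.15]);print("barrel",B,B[2]*57.3);print(r.round(1))
obs=[("top",(.06,.03,.003),(211,200.5)),("top",(-.06,.03,.003),(219.5,256)),("top",(-.06,-.03,.006),(247.5,252)),("top",(.06,-.03,.006),(239.5,197)),
("side",(-.06,.03,.006),(308.5,291)),("side",(.06,.03,.006),(246,284))]
K,r=fit(obs,B);print("cradle",K,K[2]*57.3);print(r.round(1))
np.save("poses.npy",[R,C,B,K])
t=cv2.imread("pics/top0.png"); s=cv2.imread("pics/side0.png")
def ov(n,im,x,y,w,h,k,o):
    c=crop(im,x,y,w,h,k)
    draw(c,n,R,box(.075,.045,0,.012),k,x,y,(0,0,255))
    draw(c,n,C,box(.056,.04,.052,.058),k,x,y,(0,255,0))
    draw(c,n,C,box(.025,.007,.058,.094),k,x,y,(255,255,0))
    draw(c,n,B,box(.065,.015,.023,.053),k,x,y,(0,255,0))
    draw(c,n,K,box(.06,.03,0,.006),k,x,y,(0,0,255))
    cv2.imwrite(o,c)
ov("top",t,200,185,210,95,3,"pics/ov_t.png");ov("side",s,235,130,130,170,3,"pics/ov_s.png")
for n,u,v,z in [("top",310,319,.07),("top",287,116,.036),("top",142,153,.016),("top",365,142,.01),("top",450,216,.01),("top",150,257,.03)]: print((u,v),ray(n,u,v,z).round(3))
E
python3 a.py; python3 -c "
import cv2,numpy as np
a=cv2.imread('pics/ov_t.png');b=cv2.imread('pics/ov_s.png');print(a.shape,b.shape)"
```

```text
rest [ 0.53646889 -0.14046943 -0.1690501 ] -9.686570561708631
[[-0.3 -0.3]
 [-0.2  0.6]
 [-1.   0.2]
 [-1.4 -1.7]
 [ 0.4 -0.9]
 [ 0.5 -2.9]]
cover [ 0.52864914 -0.13812649 -0.16281445] -9.32926821832255
[[-1.3 -1.6]
 [ 2.9  0.1]
 [ 0.2 -3.4]
 [-1.  -0. ]
 [-0.5 -0.6]
 [ 0.   0.1]
 [ 0.4  0.3]]
barrel [0.5433811  0.14648914 0.15554783] 8.912890483146445
[[-0.6 -1.4]
 [-0.2  2.8]
 [-1.5 -1. ]
 [ 1.8 -0.4]]
cradle [0.54980799 0.14574503 0.14340428] 8.217065360114907
[[ 0.4  0.2]
 [ 0.2  0.9]
 [ 0.2  0.4]
 [-0.5 -1. ]
 [ 0.2  0.5]
 [-1.1 -0.5]]
(310, 319) [ 0.37  -0.017  0.07 ]
(287, 116) [0.774 0.02  0.036]
(142, 153) [0.708 0.329 0.016]
(365, 142) [ 0.722 -0.143  0.01 ]
(450, 216) [ 0.563 -0.311  0.01 ]
(150, 257) [0.489 0.306 0.03 ]
(285, 630, 3) (510, 390, 3)
```

View pics/ov_t.png

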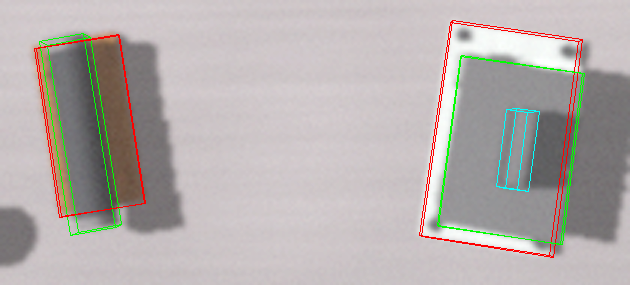

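View pics/ov_s.png

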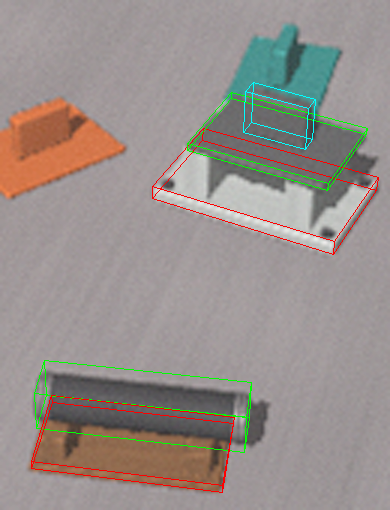

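The side view disagrees by 2–3 px on the cover and barrel ends, so I'll look closer with the overlays.

```bash
python3 - <<'E'
from h import *
s=cv2.imread("pics/side0.png")
R,C,B,K=np.load("poses.npy")
c=crop(s,280,150,90,70,8);cv2.imwrite("pics/s8r.png",c)
c=crop(s,240,245,90,55,8);cv2.imwrite("pics/s8b.png",c)
t=cv2.imread("pics/top0.png");cv2.imwrite("pics/t9b.png",crop(t,205,190,50,75,8))
E
```

```text
(no output)
```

View pics/s8r.png

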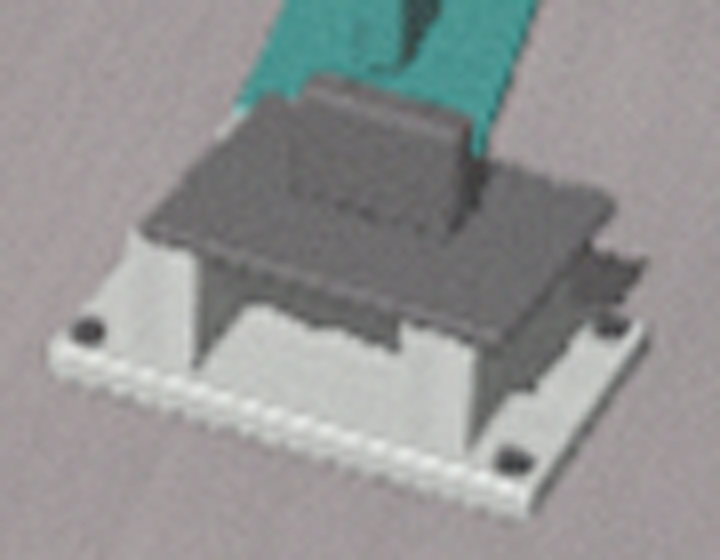

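View pics/s8b.png

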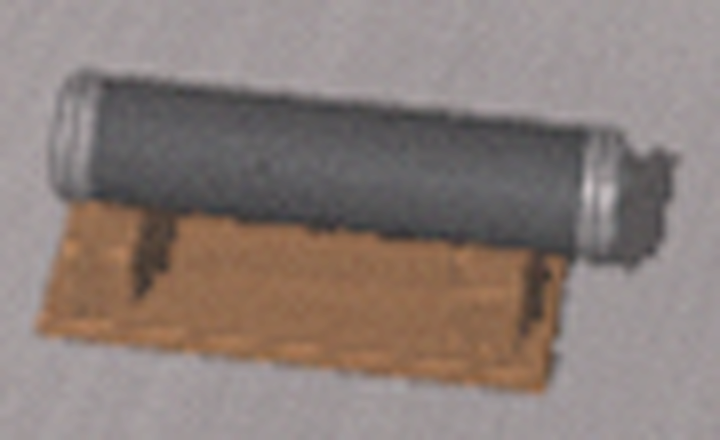

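View pics/t9b.png

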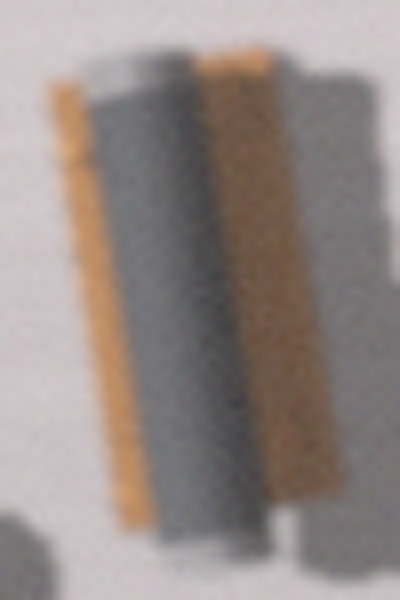

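```bash
cat > b.py <<'E'
from h import *
def s8(x,y,ox,oy,k=8): return (ox+x/k-.5,oy+y/k-.5)
S=lambda x,y:s8(x,y,280,150); Bs=lambda x,y:s8(x,y,240,245); T=lambda x,y:s8(x,y,205,190); Q=lambda x,y:s8(x,y,330,185,6)
O={}
a,b=.075,.045
O["rest"]=[("top",(a,b,.006),Q(122,42)),("top",(-a,b,.006),Q(60,466)),("top",(-a,-b,.012),Q(332,510)),
("side",(a,b,.012),S(50,345)),("side",(-a,b,.012),S(530,492)),("side",(-a,-b,.012),S(648,328)),("side",(-a,b,0),S(528,517)),("side",(a,b,0),S(55,376))]
a,b=.056,.040
O["cover"]=[("side",(a,b,.058),S(145,222)),("side",(-a,b,.058),S(500,335)),("side",(-a,-b,.058),S(615,200)),("side",(a,-b,.058),S(265,95)),
("side",(.025,.007,.094),S(302,90)),("side",(-.025,.007,.094),S(455,130)),("side",(.025,-.007,.094),S(322,75)),("side",(-.025,-.007,.094),S(472,118)),
("top",(a,b,.058),Q(146,107)),("top",(-a,b,.058),Q(98,450)),("top",(-a,-b,.058),Q(343,488)),("top",(a,-b,.058),Q(386,142)),
("top",(.025,-.007,.094),Q(297,222)),("top",(-.025,-.007,.094),Q(273,377))]
O["barrel"]=[("top",(.065,.015,.038),T(80,75)),("top",(.065,-.0106,.0486),T(192,58)),("top",(-.065,.015,.038),T(158,540)),("top",(-.065,-.0106,.0486),T(268,545)),
("side",(.065,0,.038),Bs(70,136)),("side",(-.065,0,.038),Bs(608,196))]
a,b=.06,.03
O["cradle"]=[("top",(a,b,.003),T(52,85)),("top",(-a,b,.003),T(122,530)),("top",(-a,-b,.006),T(342,495)),("top",(a,-b,.006),T(272,48)),
("side",(-a,b,.006),Bs(548,375)),("side",(a,b,.006),Bs(42,322)),("side",(-a,b,.0),Bs(545,392)),("side",(a,b,.0),Bs(38,335))]
for k,o in O.items():
    p0=[.53,-.14 if k in("rest","cover") else .146,0]
    for v in (("top",),("side",),("top","side")):
        p,r=fit([q for q in o if q[0] in v],p0)
        print(k,v,p[:2].round(4),round(np.degrees(p[2]),2),"rms",round(np.sqrt((r**2).mean()),2))
        if len(v)==1: print(r.round(1).tolist())
E
python3 b.py
```

```text
rest ('top',) [ 0.5378 -0.1406] -9.41 rms 0.39
[[0.0, -0.4], [0.5, 0.4], [-0.6, -0.0]]
rest ('side',) [ 0.5351 -0.1378] -10.28 rms 0.61
[[-0.3, -0.5], [0.4, 0.1], [0.5, -0.7], [0.2, 1.3], [-0.9, -0.2]]
rest ('top', 'side') [ 0.5367 -0.1399] -9.57 rms 0.73
cover ('top',) [ 0.5296 -0.1377] -9.49 rms 0.32
[[-0.5, 0.1], [-0.4, -0.2], [0.0, -0.2], [0.4, 0.2], [-0.0, -0.4], [0.4, 0.4]]
cover ('side',) [ 0.5283 -0.1342] -12.33 rms 0.76
[[-1.2, 0.3], [0.2, 0.9], [0.8, -0.4], [0.2, -0.7], [-1.1, -0.1], [0.4, 1.2], [-0.7, -1.1], [1.0, -0.4]]
cover ('top', 'side') [ 0.5293 -0.1372] -10.17 rms 0.84Traceback (most recent call last):
  File "b.py", line 21, in <module>
    p,r=fit([q for q in o if q[0] in v],p0)
        ~~~^^^^^^^^^^^^^^^^^^^^^^^^^^^^^^^^
  File "h.py", line 14, in fit
    s=least_squares(r,p0,loss='soft_l1');return s.x,r(s.x).reshape(-1,2)
    return func(*args, **kwargs)
    result = trf(vector_fun.fun, vector_fun.jac, x0, f0, J0, lb, ub, ftol, xtol,
                 gtol, max_nfev, x_scale, loss_function, tr_solver,
                 tr_options.copy(), verbose, callback=callback
[... 831 characters left out ...]
       ^^^
    df = [f_eval - f0 for f_eval in f_evals]
                                    ^^^^^^^
    f = np.atleast_1d(self.fun(x, *self.args, **self.kwargs))
                      ~~~~~~~~^^^^^^^^^^^^^^^^^^^^^^^^^^^^^^
    return np.atleast_1d(self.fun(x))
                         ~~~~~~~~^^^
    return self.f(x, *self.args, **self.kwargs)
           ~~~~~~^^^^^^^^^^^^^^^^^^^^^^^^^^^^^^
  File "h.py", line 13, in r
    def r(p): return np.concatenate([(proj(n,W(p,l))[0]-uv) for n,l,uv in obs])
                                      ~~~~^^^^^^^^^^
  File "h.py", line 5, in proj
    m=camera_model(n);E=m['extrinsics'];P=np.atleast_2d(P)
ValueError: time passes only in moves, steps and waits
```

```bash
sed -i 's/^from plant import camera_model/from plant import camera_model as _cm\nimport functools\ncamera_model=functools.lru_cache(None)(lambda n:_cm(n))/' h.py; python3 b.py | grep -A1 -E "barrel|cradle"
```

```text
barrel ('top',) [0.547  0.1439] 8.92 rms 1.85
[[0.8, -1.6], [-1.7, -2.2], [1.3, 3.6], [-0.7, 1.2]]
barrel ('side',) [0.5445 0.1479] 8.7 rms 0.71
[[-1.0, -0.2], [1.0, 0.1]]
barrel ('top', 'side') [0.5455 0.1452] 8.68 rms 1.76
cradle ('top',) [0.5516 0.1464] 8.47 rms 0.22
[[-0.0, -0.2], [-0.2, 0.4], [0.2, 0.1], [0.0, -0.4]]
cradle ('side',) [0.5512 0.1471] 9.47 rms 0.32
[[0.2, -0.0], [-0.7, -0.4], [0.4, 0.1], [-0.0, 0.2]]
cradle ('top', 'side') [0.5513 0.1466] 8.86 rms 0.36
```

```bash
cat > plan.py <<'E'
import sys,numpy as np
from scipy.spatial.transform import Rotation as Ro
from plant import observe
# usage: plan.py x y z(mm) yaw(deg of tool x) rows
x,y,z,yaw,n=map(float,sys.argv[1:6]);n=int(n)
o=observe();p=np.array(o['eef_pos'])*1e3;R=Ro.from_rotvec(o['tool_rot'])
print("t",round(o['clock'],2),"p",p.round(1),"yaw",np.degrees(np.arctan2(*R.as_matrix()[[1,0],0])).round(2),"zax",R.as_matrix()[:,2].round(4),"F",np.round(o['wrist_force'],1),"w",round(o['width']*1e3,1))
c,s=np.cos(np.radians(yaw)),np.sin(np.radians(yaw))
Rt=Ro.from_matrix(np.array([[c,s,0],[s,-c,0],[0,0,-1]]))
tg=np.array([x,y,z]);rows=[]
for i in range(n):
    d=R.inv().apply((tg-p)/(n-i)).round(1 if n<=5 else 0)
    w=np.degrees((R.inv()*Rt).as_rotvec())/(n-i);w=np.clip(w,-7,7).round(1)
    rows.append([*d.tolist(),*w.tolist()]);p=p+R.apply(d);R=R*Ro.from_rotvec(np.radians(w))
for i in range(0,n,5): print(rows[i:i+5])
E
python3 plan.py 529 -137 140 -99.6 20
```

```text
t 0.1 p [ 169.2 -549.   203. ] yaw -72.88 zax [-1.0e-04  1.6e-03 -1.0e+00] F [ 0.1  0.1 -1. ] w 85.4
[[-14.0, -23.0, 3.0, 0.0, 0.0, 1.3], [-15.0, -23.0, 3.0, 0.0, 0.0, 1.3], [-15.0, -23.0, 3.0, 0.0, 0.0, 1.3], [-16.0, -22.0, 3.0, 0.0, 0.0, 1.3], [-16.0, -22.0, 3.0, 0.0, 0.0, 1.3]]
[[-17.0, -21.0, 3.0, 0.0, 0.0, 1.3], [-17.0, -21.0, 3.0, 0.0, 0.0, 1.4], [-18.0, -21.0, 3.0, 0.0, 0.0, 1.3], [-18.0, -20.0, 3.0, 0.0, 0.0, 1.4], [-19.0, -20.0, 3.0, 0.0, 0.0, 1.3]]
[[-19.0, -19.0, 3.0, 0.0, 0.0, 1.4], [-20.0, -19.0, 3.0, 0.0, 0.0, 1.3], [-20.0, -18.0, 3.0, 0.0, 0.0, 1.4], [-21.0, -18.0, 4.0, 0.0, 0.0, 1.3], [-21.0, -17.0, 3.0, 0.0, 0.0, 1.4]]
[[-22.0, -17.0, 4.0, 0.0, 0.0, 1.3], [-22.0, -17.0, 3.0, 0.0, 0.0, 1.4], [-23.0, -16.0, 4.0, 0.0, 0.0, 1.3], [-23.0, -15.0, 3.0, 0.0, 0.0, 1.4], [-23.0, -15.0, 4.0, 0.0, 0.1, 1.3]]
```

Request:
arm_command(
  commands=[
    [-14,-23,3,0,0,1.3],
    [-15,-23,3,0,0,1.3],
    [-15,-23,3,0,0,1.3],
    [-16,-22,3,0,0,1.3],
    [-16,-22,3,0,0,1.3],
  ],
  gripper=85,
)

```text
clock: 0.52
eef_pos: [0.2601, -0.4462, 0.1883]
tool_rot: [-2.416, 2.008, 0.001]
wrist_force: [0.0, -0.9, -0.1]
width: 0.0851
```

Request:
arm_command(
  commands=[
    [-17,-21,3,0,0,1.3],
    [-17,-21,3,0,0,1.4],
    [-18,-21,3,0,0,1.3],
    [-18,-20,3,0,0,1.4],
    [-19,-20,3,0,0,1.3],
  ],
)

```text
clock: 0.93
eef_pos: [0.35, -0.3438, 0.1734]
tool_rot: [-2.294, 2.146, 0.001]
wrist_force: [-0.3, -0.4, 0.2]
width: 0.085
```

Request:
arm_command(
  commands=[
    [-19,-19,3,0,0,1.4],
    [-20,-19,3,0,0,1.3],
    [-20,-18,3,0,0,1.4],
    [-21,-18,4,0,0,1.3],
    [-21,-17,3,0,0,1.4],
  ],
)

```text
clock: 1.35
eef_pos: [0.4389, -0.2408, 0.1573]
tool_rot: [-2.164, 2.278, 0.001]
wrist_force: [0.0, -0.4, 0.4]
width: 0.0848
```

Request:
arm_command(
  commands=[
    [-22,-17,4,0,0,1.3],
    [-22,-17,3,0,0,1.4],
    [-23,-16,4,0,0,1.3],
    [-23,-15,3,0,0,1.4],
    [-23,-15,4,0,0,1.3],
  ],
)

```text
clock: 1.77
eef_pos: [0.5295, -0.136, 0.1395]
tool_rot: [2.027, -2.4, -0.001]
wrist_force: [0.7, -0.5, -0.2]
width: 0.0846
```

Tracks well. I'll check alignment in both cameras.

```bash
python3 - <<'E'
from plant import *
from h import *
o=observe();p=o['eef_pos']
for n,a in (("top",(310,160,130,140,4)),("side",(270,90,110,130,4))):
    im=snapshot(n)[:,:,::-1].copy();cv2.imwrite(f"pics/{n}1.png",im)
    uv=proj(n,p)[0];c=crop(im,*a);q=(uv-[a[0],a[1]]+.5)*a[4];cv2.drawMarker(c,tuple(int(v) for v in q),(0,0,255),0,16)
    cv2.imwrite(f"pics/{n}1c.png",c);print(n,uv)
E
python3 plan.py 529 -137 66 -99.6 10
```

```text
top [377.46207418 233.98412061]
side [328.60021489 143.85000906]
t 1.87 p [ 530.  -134.3  138.8] yaw -99.4 zax [-9.0e-04  1.7e-03 -1.0e+00] F [-0.2  0.1 -0.6] w 84.8
[[0.0, 0.0, 7.0, 0.0, 0.0, 0.0], [0.0, 0.0, 7.0, 0.0, 0.0, 0.0], [0.0, 0.0, 7.0, 0.0, 0.0, 0.0], [0.0, 0.0, 7.0, 0.0, 0.0, 0.0], [0.0, 0.0, 7.0, 0.0, 0.0, 0.0]]
[[1.0, 0.0, 8.0, 0.0, 0.0, 0.0], [0.0, 0.0, 7.0, 0.0, 0.0, 0.0], [1.0, 0.0, 8.0, 0.0, 0.0, 0.1], [0.0, 0.0, 7.0, 0.0, 0.0, 0.0], [1.0, 0.0, 8.0, 0.1, 0.1, 0.1]]
```

View pics/top1c.png

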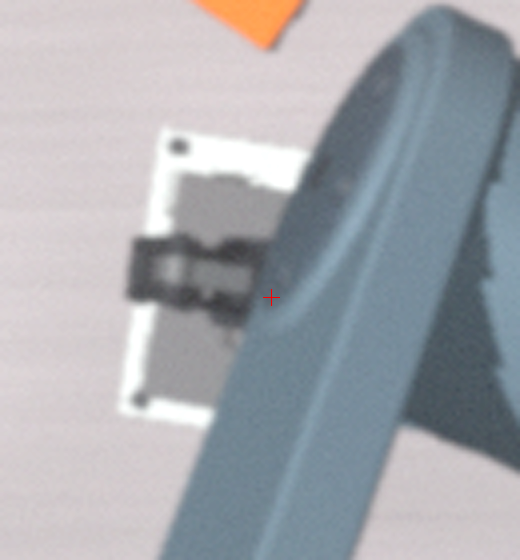

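View pics/side1c.png

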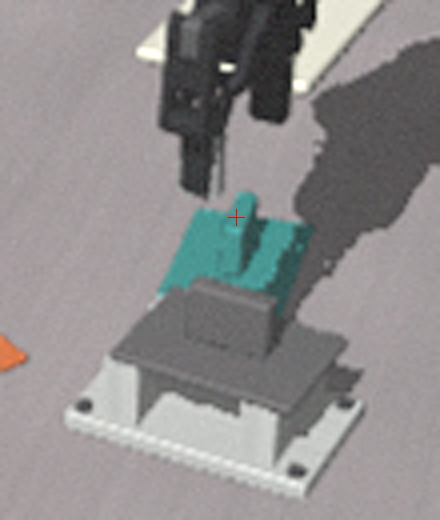

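```bash
python3 - <<'E'
from plant import *
from h import *
o=observe();p=o['eef_pos'];print(p, o['width'])
a=np.radians(80.5);u=np.array([np.cos(a),np.sin(a),0]);v=np.array([-u[1],u[0],0])
for d in (-57,-42.5,42.5,57):
  for w in(-11,11):
    P=p+u*d/1e3+v*w/1e3+[0,0,.013]; q=proj("side",P)[0];t=proj("top",P)[0]
    print(d,w,((q-[270,90])*4).round(),((t-[310,160])*4).round())
im=cv2.imread("pics/side1.png");cv2.imwrite("pics/s1z.png",crop(im,290,60,80,90,8))
E
```

```text
[ 0.53001461 -0.13433131  0.13884338] 0.08479259301832293
-57 -11 [256. 146.] [408. 289.]
-57 11 [293. 154.] [402. 340.]
-42.5 -11 [246. 157.] [374. 284.]
-42.5 11 [283. 166.] [368. 335.]
42.5 -11 [182. 229.] [176. 255.]
42.5 11 [221. 239.] [170. 305.]
57 -11 [171. 242.] [143. 250.]
57 11 [210. 252.] [136. 300.]
```

View pics/s1z.png

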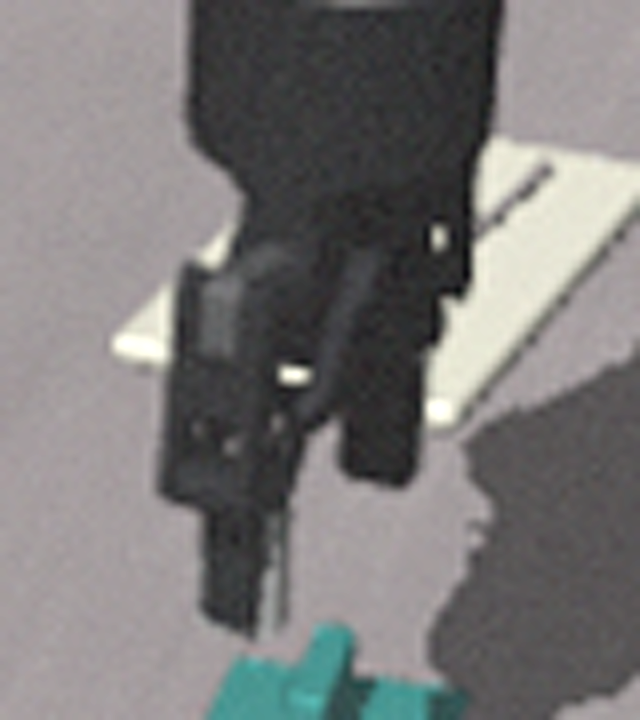

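View pics/side1.png

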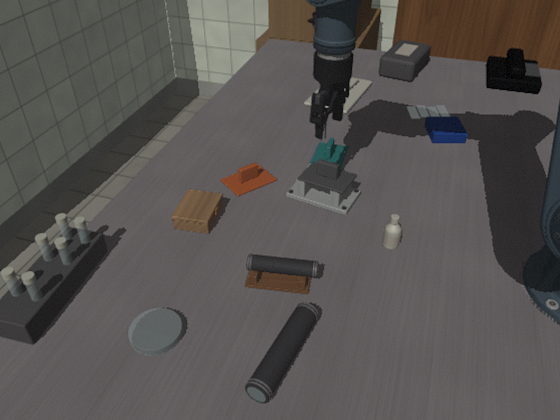

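The fingertips in the side view (around (319,138)) sit about 10 px higher than I predict from the TCP, so I'll descend part way and look again before closing in.

Request:
arm_command(
  commands=[
    [0.5,0,8,0,0,0],
    [0.5,0,8,0,0,0],
    [0.5,0,8,0,0,0],
    [0.5,0,8,0,0,0],
    [0,0,0,0,0,0],
  ],
)

```text
clock: 2.28
eef_pos: [0.5267, -0.1396, 0.1054]
tool_rot: [2.025, -2.4, -0.006]
wrist_force: [-0.2, -0.4, 0.1]
width: 0.0848
```

```bash
python3 - <<'E'
from plant import *
from h import *
o=observe();p=o['eef_pos'];print(p,o['wrist_force'])
im=snapshot("side")[:,:,::-1].copy();cv2.imwrite("pics/side2.png",im)
c=crop(im,280,90,90,110,7)
a=np.radians(80.5);u=np.array([np.cos(a),np.sin(a),0]);v=np.array([-u[1],u[0],0])
for d in (-42.5,42.5):
  for w in(-11,11):
    q=proj("side",p+u*d/1e3+v*w/1e3+[0,0,.013])[0];q=(q-[280,90]+.5)*7
    cv2.drawMarker(c,tuple(int(v) for v in q),(0,0,255),0,10)
cv2.imwrite("pics/s2z.png",c)
E
```

```text
[ 0.52667676 -0.13963291  0.10543249] [-0.22731557 -0.4023922   0.12524726]
```

View pics/s2z.png

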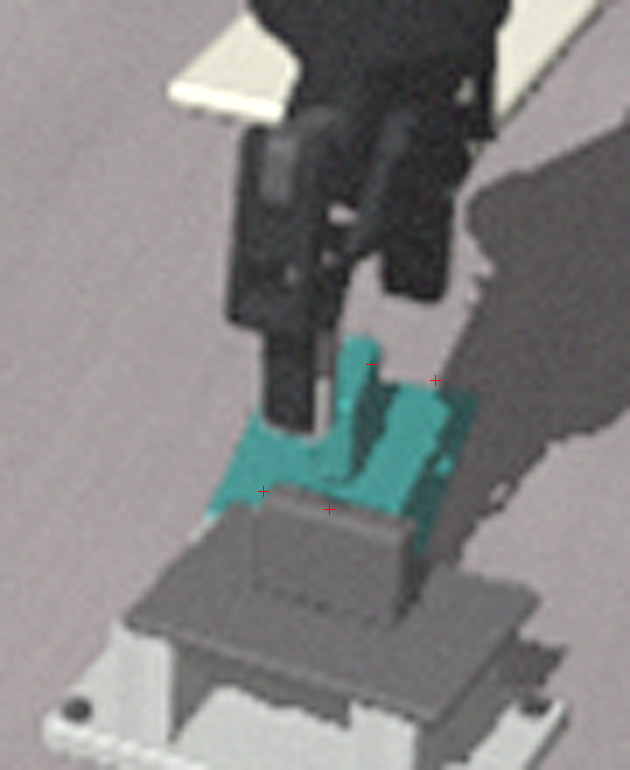

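Same offset again: the fingertips, near (322,152) and far (339,132), sit about 10 px above prediction, and xy looks right. I'll go down to a height that is safe under either reading and look again.

Request:
arm_command(
  commands=[
    [0,0,7,0,0,0],
    [0,0,7,0,0,0],
    [0,0,7,0,0,0],
    [0,0,7,0,0,0],
    [0,0,7,0,0,0],
  ],
)

```text
clock: 2.75
eef_pos: [0.5285, -0.1393, 0.0721]
tool_rot: [2.028, -2.399, -0.0]
wrist_force: [-0.7, 0.4, 0.5]
width: 0.0849
```

```bash
cat > look.py <<'E'
import sys
from plant import *
from h import *
# look.py tag side/top x y w h k
tag,n=sys.argv[1:3];x,y,w,h,k=map(int,sys.argv[3:8])
o=observe();p=o['eef_pos'];print(p.round(4),o['wrist_force'].round(1),round(o['width']*1e3,1),o['clock'])
im=snapshot(n)[:,:,::-1].copy();cv2.imwrite(f"pics/{tag}.png",im)
c=crop(im,x,y,w,h,k);q=(proj(n,p)[0]-[x,y]+.5)*k
cv2.drawMarker(c,tuple(int(v) for v in q),(0,0,255),0,10)
cv2.imwrite(f"pics/{tag}z.png",c)
E
python3 look.py l3 side 280 100 90 110 7
```

```text
[ 0.5285 -0.1393  0.0721] [-0.7  0.4  0.5] 84.9 2.75
```

View pics/l3z.png

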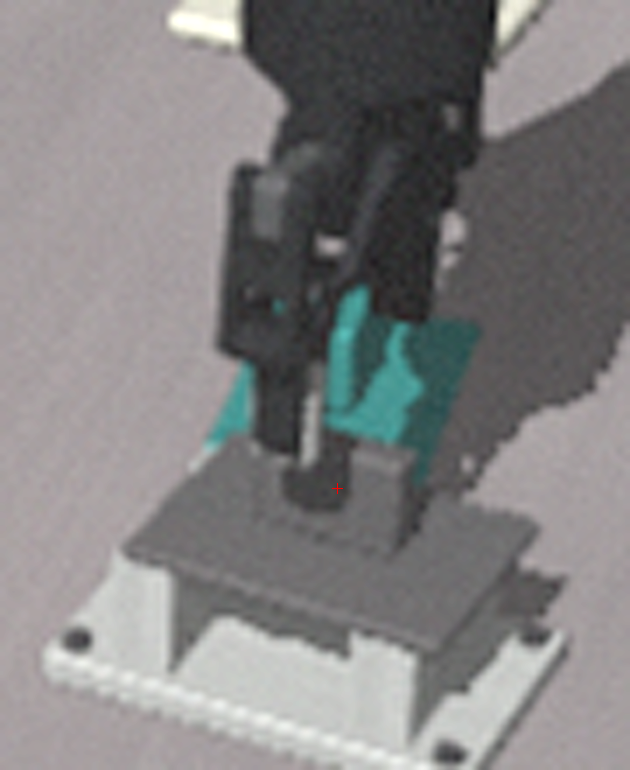

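Fingertips look high relative to the handle (tip (320,164)). Closing here is a safe test, because the TCP says it should grip.

Request:
arm_command(
  commands=[
    [0,0,0,0,0,0],
    [0,0,0,0,0,0],
    [0,0,0,0,0,0],
    [0,0,0,0,0,0],
    [0,0,0,0,0,0],
  ],
  gripper=0,
  grip_force=40,
)

```text
clock: 3.22
eef_pos: [0.529, -0.1395, 0.0733]
tool_rot: [-2.028, 2.399, -0.001]
wrist_force: [0.3, 0.3, -0.1]
width: 0.0256
```

Request:
arm_command(
  commands=[
    [0,0,0,0,0,0],
    [0,0,0,0,0,0],
    [0,0,0,0,0,0],
    [0,0,0,0,0,0],
    [0,0,0,0,0,0],
  ],
)

```text
clock: 3.63
eef_pos: [0.5286, -0.1394, 0.0729]
tool_rot: [-2.028, 2.399, -0.0]
wrist_force: [0.3, -1.1, 0.1]
width: 0.0003
```

```bash
python3 look.py l4 side 280 100 90 110 7
```

```text
[ 0.5286 -0.1394  0.0729] [ 0.3 -1.1  0.1] 0.3 3.6333
```

View pics/l4z.png

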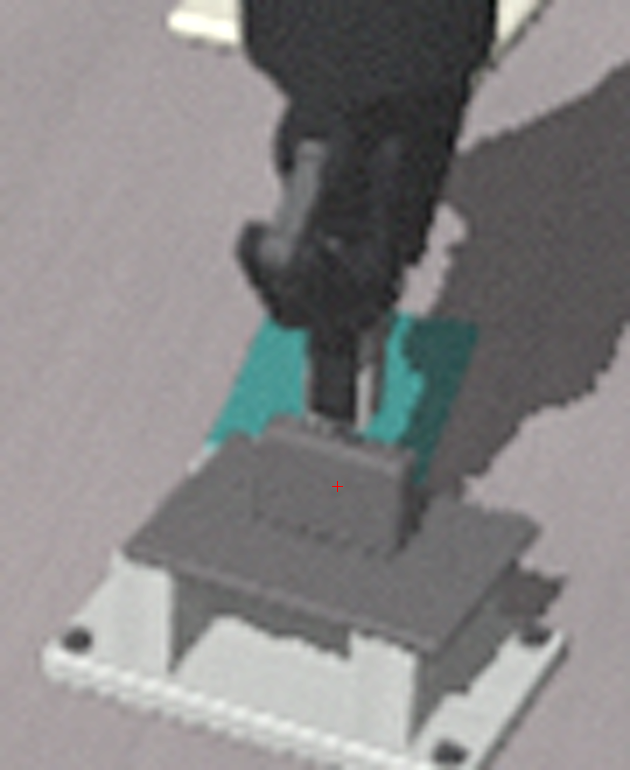

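The gripper closed on nothing (0.3 mm). Seen from the side, the shut fingers end at about (328,161), either above or behind the handle. The top view should tell which.

```bash
python3 look.py l5 top 320 170 100 110 7
```

```text
[ 0.5286 -0.1394  0.0729] [-0.6  0.5  0.9] 0.1 3.6833
```

View pics/l5z.png

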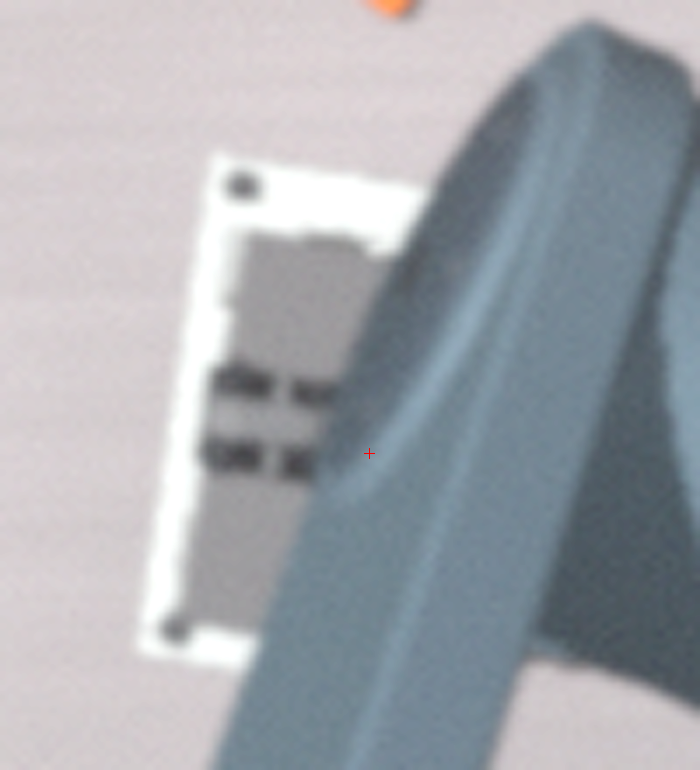

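The shut fingertips hover just above the centre of the handle top. That means xy is right and the real finger ends are about 28 mm above the reported TCP. I'll open to 50 mm and go 25 mm lower.

Request:
arm_command(
  commands=[
    [0,0,0,0,0,0],
    [0,0,0,0,0,0],
    [0,0,0,0,0,0],
    [0,0,0,0,0,0],
    [0,0,0,0,0,0],
  ],
  gripper=60,
)

```text
clock: 4.15
eef_pos: [0.5287, -0.1394, 0.0729]
tool_rot: [-2.028, 2.399, 0.0]
wrist_force: [-0.1, -0.3, 0.8]
width: 0.0592
```

Request:
arm_command(
  commands=[
    [0,0,5,0,0,0],
    [0,0,5,0,0,0],
    [0,0,5,0,0,0],
    [0,0,5,0,0,0],
    [0,0,5,0,0,0],
  ],
)

```text
clock: 4.57
eef_pos: [0.5283, -0.1393, 0.047]
tool_rot: [2.028, -2.399, -0.001]
wrist_force: [0.0, -0.2, 0.5]
width: 0.0598
```

```bash
python3 look.py l6 side 280 100 90 110 7
```

```text
[ 0.5283 -0.1393  0.047 ] [ 0.  -0.2  0.5] 59.8 4.5667
```

View pics/l6z.png

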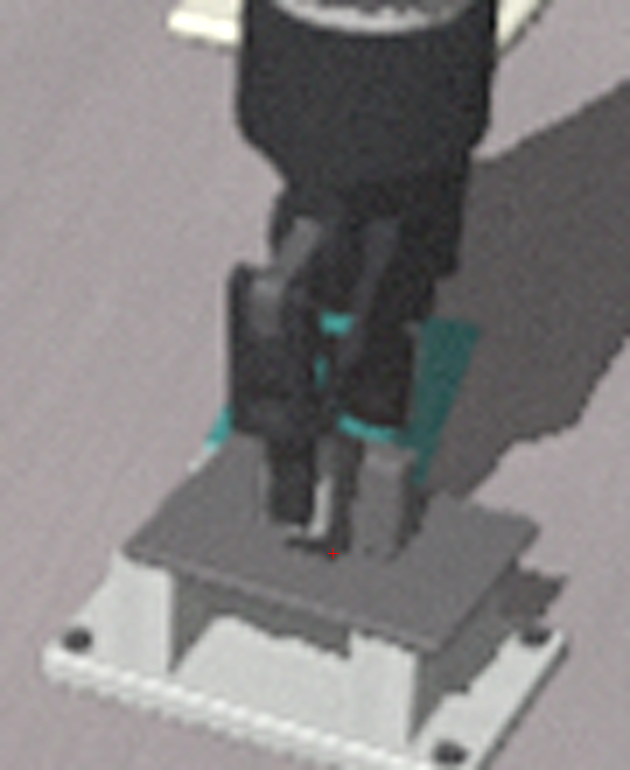

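Reported z of 0.047 is below the plate top yet there is no contact, and the near finger is clearly in front of the handle. Offset confirmed. Closing.

Request:
arm_command(
  commands=[
    [0,0,0,0,0,0],
    [0,0,0,0,0,0],
    [0,0,0,0,0,0],
    [0,0,0,0,0,0],
    [0,0,0,0,0,0],
  ],
  gripper=0,
  grip_force=50,
)

```text
clock: 5.03
eef_pos: [0.5291, -0.1396, 0.0484]
tool_rot: [-2.028, 2.399, -0.002]
wrist_force: [-0.2, 0.3, 1.4]
width: 0.0127
```

Request:
arm_command(
  commands=[
    [0,0,0,0,0,0],
    [0,0,0,0,0,0],
    [0,0,-3,0,0,0],
    [0,0,-6,0,0,0],
    [0,0,-6,0,0,0],
  ],
)

```text
clock: 5.45
eef_pos: [0.5281, -0.1391, 0.0629]
tool_rot: [2.028, -2.399, -0.002]
wrist_force: [0.5, -0.4, -1.5]
width: 0.0124
```

```bash
python3 look.py l7 side 280 100 90 110 7
```

```text
[ 0.5281 -0.1391  0.0629] [ 0.5 -0.4 -1.5] 12.4 5.45
```

View pics/l7z.png

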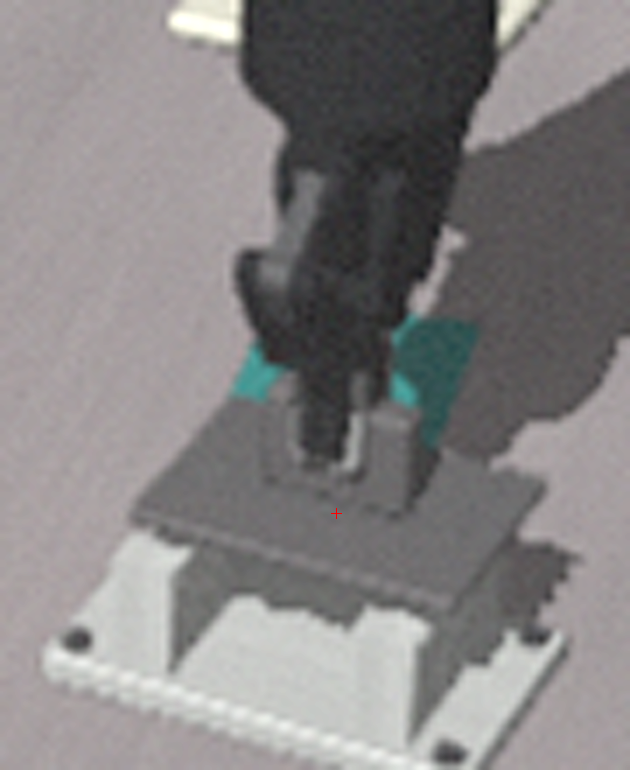

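Cover lifted level (near corner (344,186), width 12.4 mm). Planning the traverse to the open bench between rest and cradle.

```bash
python3 plan.py 530 -135 80 -99.6 5;python3 plan.py 555 -16 80 -99.6 10
```

```text
t 5.5 p [ 529.2 -139.6   64.5] yaw -99.57 zax [ 1.1e-03 -5.0e-04 -1.0e+00] F [ 1.2 -0.6 -1.2] w 13.0
[[-0.9, -0.0, -3.1, -0.0, -0.0, 0.0], [-0.9, -0.0, -3.1, -0.0, -0.0, 0.0], [-1.0, -0.0, -3.1, -0.0, -0.0, 0.0], [-0.9, -0.0, -3.1, -0.0, -0.0, 0.0], [-1.0, -0.0, -3.1, -0.1, -0.0, 0.0]]
t 5.5 p [ 529.2 -139.6   64.5] yaw -99.57 zax [ 1.1e-03 -5.0e-04 -1.0e+00] F [ 1.2 -0.6 -1.2] w 13.0
[[-13.0, -0.0, -2.0, -0.0, -0.0, 0.0], [-13.0, -1.0, -2.0, -0.0, -0.0, 0.0], [-13.0, -0.0, -1.0, -0.0, -0.0, 0.0], [-12.0, -1.0, -2.0, -0.0, -0.0, 0.0], [-13.0, -0.0, -1.0, -0.0, -0.0, 0.0]]
[[-12.0, -1.0, -2.0, -0.0, -0.0, 0.0], [-13.0, -0.0, -1.0, -0.0, -0.0, 0.0], [-12.0, -1.0, -2.0, -0.0, -0.0, 0.0], [-13.0, -0.0, -1.0, -0.0, -0.0, 0.0], [-12.0, -1.0, -2.0, -0.1, -0.0, 0.0]]
```

Request:
arm_command(
  commands=[
    [-3,0,-4,0,0,0],
    [-8,0,-4,0,0,0],
    [-13,0,-3,0,0,0],
    [-13,-1,-2,0,0,0],
    [-13,0,-2,0,0,0],
  ],
)

```text
clock: 5.92
eef_pos: [0.5383, -0.0886, 0.0782]
tool_rot: [-2.028, 2.399, -0.0]
wrist_force: [0.1, -0.3, -0.7]
width: 0.0127
```

Request:
arm_command(
  commands=[
    [-13,-1,0,0,0,0],
    [-13,0,0,0,0,0],
    [-13,-1,0,0,0,0],
    [-13,0,0,0,0,0],
    [-13,-1,0,0,0,0],
  ],
)

```text
clock: 6.33
eef_pos: [0.5517, -0.0251, 0.0776]
tool_rot: [2.028, -2.399, -0.001]
wrist_force: [-0.4, -0.8, -2.7]
width: 0.0131
```

Request:
arm_command(
  commands=[
    [-8,0,5,0,0,0],
    [-2,0,10,0,0,0],
    [0,0,12,0,0,0],
    [0,0,12,0,0,0],
    [0,0,12,0,0,0],
  ],
)

```text
clock: 6.75
eef_pos: [0.5526, -0.0172, 0.0249]
tool_rot: [2.027, -2.399, -0.002]
wrist_force: [0.2, 0.2, -0.4]
width: 0.0128
```

```bash
python3 plan.py 555 -16 0 -99.6 5; python3 look.py l8 side 260 120 110 110 7
```

```text
t 6.75 p [552.6 -17.2  24.9] yaw -99.61 zax [-1.5e-03  2.0e-04 -1.0e+00] F [ 0.2  0.2 -0.4] w 12.8
[[-0.3, -0.4, 5.0, 0.0, -0.0, -0.0], [-0.3, -0.5, 5.0, 0.0, -0.0, -0.0], [-0.3, -0.4, 5.0, 0.0, -0.0, -0.0], [-0.4, -0.5, 5.0, 0.0, -0.0, -0.0], [-0.3, -0.4, 4.9, 0.1, -0.0, -0.0]]
[ 0.5526 -0.0172  0.0249] [ 0.2  0.2 -0.4] 12.8 6.75
```

View pics/l8z.png

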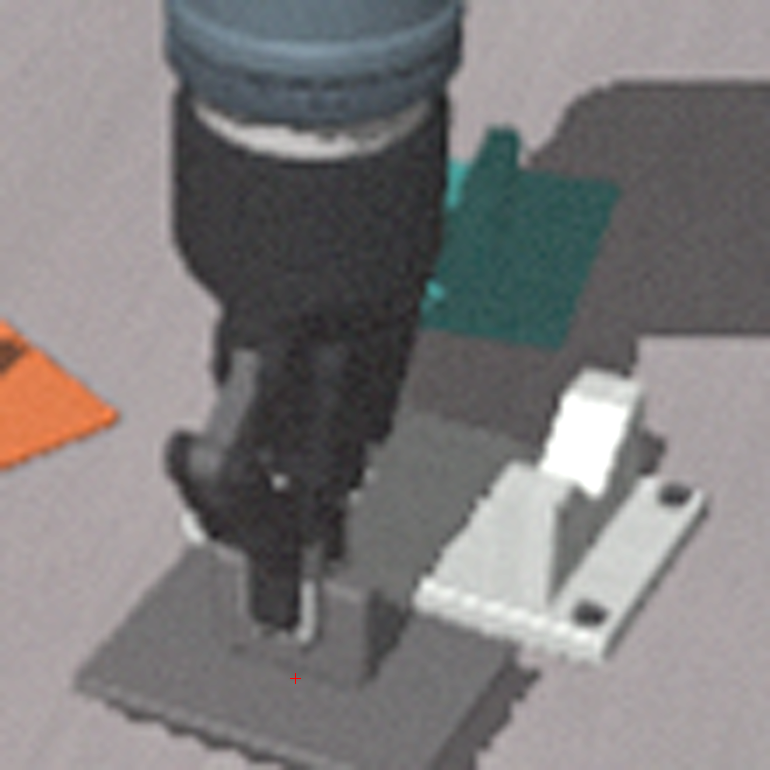

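Cover held about 28 mm above the bench, well clear of the rest. Lowering.

Request:
arm_command(
  commands=[
    [0,0,7,0,0,0],
    [0,0,7,0,0,0],
    [0,0,5,0,0,0],
    [0,0,4,0,0,0],
    [0,0,2,0,0,0],
  ],
)

```text
clock: 7.22
eef_pos: [0.5533, -0.0169, 0.0014]
tool_rot: [2.028, -2.399, -0.0]
wrist_force: [-0.7, 0.3, -1.2]
width: 0.0133
```

Request:
arm_command(
  commands=[
    [0,0,1,0,0,0],
    [0,0,1,0,0,0],
    [0,0,1,0,0,0],
    [0,0,0.5,0,0,0],
    [0,0,0,0,0,0],
  ],
)

```text
clock: 7.63
eef_pos: [0.5535, -0.0168, -0.0015]
tool_rot: [-2.028, 2.399, -0.0]
wrist_force: [0.6, 1.1, -1.7]
width: 0.0124
```

Request:
arm_command(
  commands=[
    [0,0,1,0,0,0],
    [0,0,1,0,0,0],
    [0,0,0.5,0,0,0],
    [0,0,0,0,0,0],
    [0,0,0,0,0,0],
  ],
)

```text
clock: 8.05
eef_pos: [0.5536, -0.0169, -0.0036]
tool_rot: [-2.028, 2.399, -0.0]
wrist_force: [-2.8, -0.4, 4.5]
width: 0.0127
```

```bash
python3 look.py l9 side 260 160 110 90 7
```

```text
[ 0.5536 -0.0169 -0.0036] [-2.8 -0.4  4.5] 12.7 8.05
```

View pics/l9z.png

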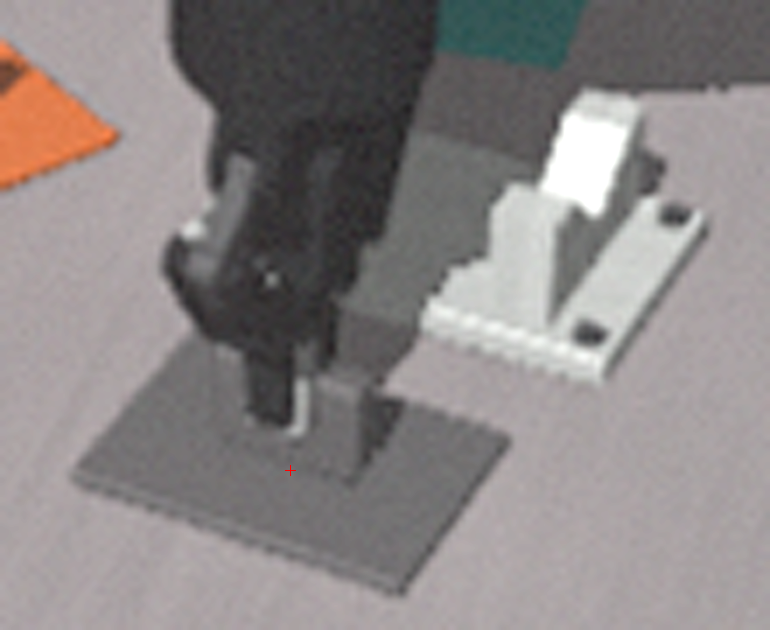

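On the bench, contact 4.5 N, plate lying flat ((75,478)–(405,590) edge in the crop). Releasing and rising.

Request:
arm_command(
  commands=[
    [0,0,0,0,0,0],
    [0,0,0,0,0,0],
    [0,0,0,0,0,0],
    [0,0,0,0,0,0],
    [0,0,-3,0,0,0],
  ],
  gripper=60,
)

```text
clock: 8.52
eef_pos: [0.5528, -0.0167, -0.0017]
tool_rot: [2.028, -2.399, -0.002]
wrist_force: [-0.2, 0.3, 0.5]
width: 0.06
```

Request:
arm_command(
  commands=[
    [0,0,-10,0,0,0],
    [0,0,-15,0,0,0],
    [0,0,-15,0,0,0],
    [0,0,-15,0,0,0],
    [0,0,-15,0,0,0],
  ],
)

```text
clock: 8.93
eef_pos: [0.5536, -0.0169, 0.0705]
tool_rot: [-2.028, 2.399, -0.001]
wrist_force: [1.3, 0.2, 0.7]
width: 0.06
```

```bash
python3 plan.py 546.5 145.5 70 -81.2 10
```

```text
t 8.93 p [553.6 -16.9  70.5] yaw -99.58 zax [ 7.e-04 -2.e-04 -1.e+00] F [1.3 0.2 0.7] w 60.0
[[-16.0, 3.0, 0.0, -0.0, -0.0, -1.8], [-16.0, 3.0, 0.0, -0.0, -0.0, -1.8], [-16.0, 2.0, 0.0, -0.0, -0.0, -1.8], [-16.0, 2.0, 0.0, -0.0, -0.0, -1.9], [-16.0, 1.0, 0.0, -0.0, -0.0, -1.8]]
[[-16.0, 1.0, 0.0, -0.0, -0.0, -1.9], [-16.0, 0.0, 0.0, -0.0, -0.0, -1.8], [-17.0, 0.0, 0.0, -0.0, -0.0, -1.9], [-16.0, -0.0, 0.0, -0.0, -0.0, -1.8], [-17.0, -1.0, 0.0, -0.0, -0.0, -1.9]]
```

Request:
arm_command(
  commands=[
    [-16,3,0,0,0,-1.8],
    [-16,3,0,0,0,-1.8],
    [-16,2,0,0,0,-1.8],
    [-16,2,0,0,0,-1.9],
    [-16,1,0,0,0,-1.8],
  ],
)

```text
clock: 9.35
eef_pos: [0.551, 0.0647, 0.0699]
tool_rot: [-2.213, 2.229, -0.001]
wrist_force: [-0.7, -0.0, 0.3]
width: 0.06
```

Request:
arm_command(
  commands=[
    [-16,1,0,0,0,-1.9],
    [-16,0,0,0,0,-1.8],
    [-17,0,0,0,0,-1.9],
    [-16,0,0,0,0,-1.8],
    [-17,-1,0,0,0,-1.9],
  ],
)

```text
clock: 9.77
eef_pos: [0.5462, 0.1466, 0.0699]
tool_rot: [-2.387, 2.042, -0.001]
wrist_force: [0.7, 0.3, -1.0]
width: 0.0598
```

```bash
python3 look.py l10 side 220 160 130 140 5;python3 look.py l10t top 190 170 140 110 5; python3 plan.py 546.5 145.5 70 -81.2 5;  python3 plan.py 546.5 145.5 -6 -81.2 10
```

```text
[0.5462 0.1466 0.0699] [ 0.7  0.3 -1. ] 59.8 9.7667
[0.5458 0.1494 0.0699] [-2.1  2.3  1.2] 60.5 9.8167
t 9.87 p [546.  147.9  69.8] yaw -81.0 zax [ 8.e-04  6.e-04 -1.e+00] F [ 0.  -0.2 -0.2] w 60.2
[[0.5, -0.0, -0.0, -0.0, 0.0, 0.0], [0.5, -0.0, -0.1, -0.0, 0.0, 0.0], [0.5, -0.0, -0.0, -0.0, 0.0, 0.1], [0.5, -0.1, -0.1, -0.0, 0.0, 0.0], [0.5, -0.0, -0.0, -0.1, 0.0, 0.1]]
t 9.87 p [546.  147.9  69.8] yaw -81.0 zax [ 8.e-04  6.e-04 -1.e+00] F [ 0.  -0.2 -0.2] w 60.2
[[0.0, -0.0, 8.0, -0.0, 0.0, 0.0], [0.0, -0.0, 8.0, -0.0, 0.0, 0.0], [0.0, -0.0, 7.0, -0.0, 0.0, 0.0], [0.0, -0.0, 8.0, -0.0, 0.0, 0.0], [0.0, -0.0, 7.0, -0.0, 0.0, 0.0]]
[[1.0, -0.0, 8.0, -0.0, 0.0, 0.0], [0.0, -0.0, 7.0, -0.0, 0.0, 0.0], [1.0, -0.0, 8.0, -0.0, 0.0, 0.1], [0.0, -0.0, 7.0, -0.0, 0.0, 0.0], [1.0, -0.0, 8.0, -0.1, 0.0, 0.1]]
```

View pics/l10z.png

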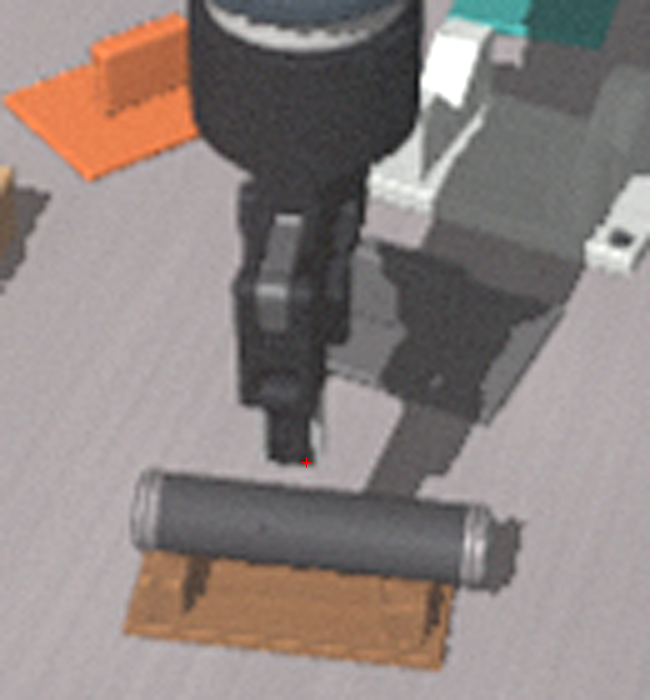

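View pics/l10tz.png

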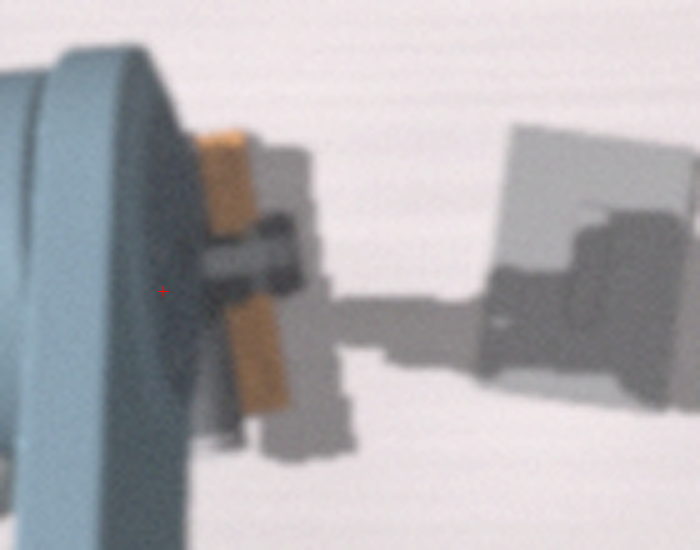

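Tips centred axially on the barrel (barrel centre at crop (312,527), TCP (306,462)). Descending with a force check on the way.

Request:
arm_command(
  commands=[
    [0.5,0,10,0,0,0],
    [0.5,0,10,0,0,0],
    [0,0,9,0,0,0],
    [0,0,8,0,0,0],
    [0,0,5,0,0,0],
  ],
)

```text
clock: 10.28
eef_pos: [0.5452, 0.1441, 0.0249]
tool_rot: [2.383, -2.044, -0.003]
wrist_force: [-0.5, 0.9, -0.7]
width: 0.0599
```

Request:
arm_command(
  commands=[
    [0,0,5,0,0,0],
    [0,0,6,0,0,0],
    [0,0,6,0,0,0],
    [0,0,5,0,0,0],
    [0,0,3,0,0,0],
  ],
)

```text
clock: 10.7
eef_pos: [0.5459, 0.1449, 0.0011]
tool_rot: [2.385, -2.044, -0.001]
wrist_force: [0.2, -0.7, 0.4]
width: 0.0597
```

```bash
python3 look.py l11 side 220 160 130 140 5
```

```text
[0.5459 0.1449 0.0011] [ 0.2 -0.7  0.4] 59.7 10.7
```

View pics/l11z.png

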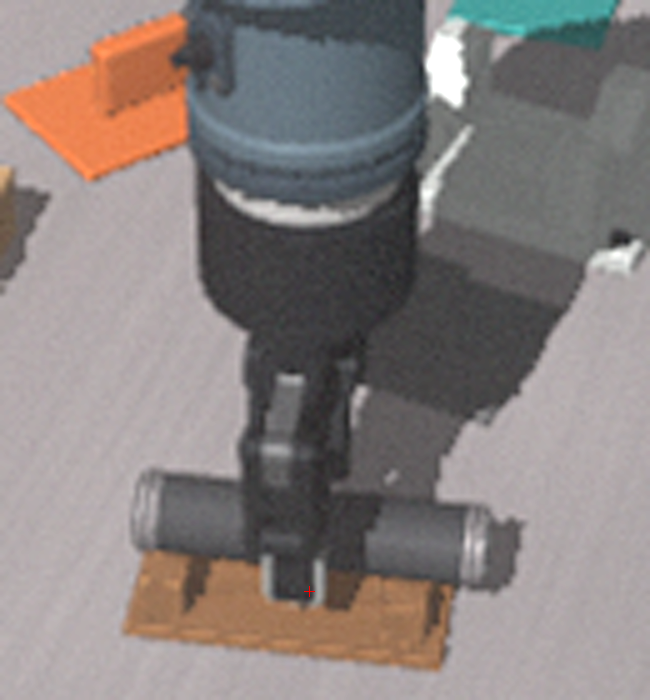

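The near finger is in front of the barrel with its tip around (293,603). Going 8 mm lower, then closing.

Request:
arm_command(
  commands=[
    [0,0,3,0,0,0],
    [0,0,3,0,0,0],
    [0,0,2,0,0,0],
    [0,0,0,0,0,0],
    [0,0,0,0,0,0],
  ],
)

```text
clock: 11.17
eef_pos: [0.5462, 0.1449, -0.0061]
tool_rot: [2.386, -2.044, -0.0]
wrist_force: [0.3, 0.5, -0.3]
width: 0.0598
```

Request:
arm_command(
  commands=[
    [0,0,0,0,0,0],
    [0,0,0,0,0,0],
    [0,0,0,0,0,0],
    [0,0,0,0,0,0],
    [0,0,0,0,0,0],
  ],
  gripper=0,
  grip_force=60,
)

```text
clock: 11.58
eef_pos: [0.5465, 0.1458, -0.0056]
tool_rot: [-2.385, 2.043, 0.001]
wrist_force: [-0.3, 5.9, 3.2]
width: 0.0282
```

Request:
arm_command(
  commands=[
    [0,0,0,0,0,0],
    [0,0,0,0,0,0],
    [0,0,-3,0,0,0],
    [0,0,-6,0,0,0],
    [0,0,-6,0,0,0],
  ],
)

```text
clock: 12.0
eef_pos: [0.5458, 0.1445, 0.0089]
tool_rot: [2.385, -2.043, -0.001]
wrist_force: [-0.3, -0.5, -1.0]
width: 0.0286
```

```bash
python3 look.py l12 side 220 160 130 140 5
```

```text
[0.5458 0.1445 0.0089] [-0.3 -0.5 -1. ] 28.6 12.0
```

View pics/l12z.png

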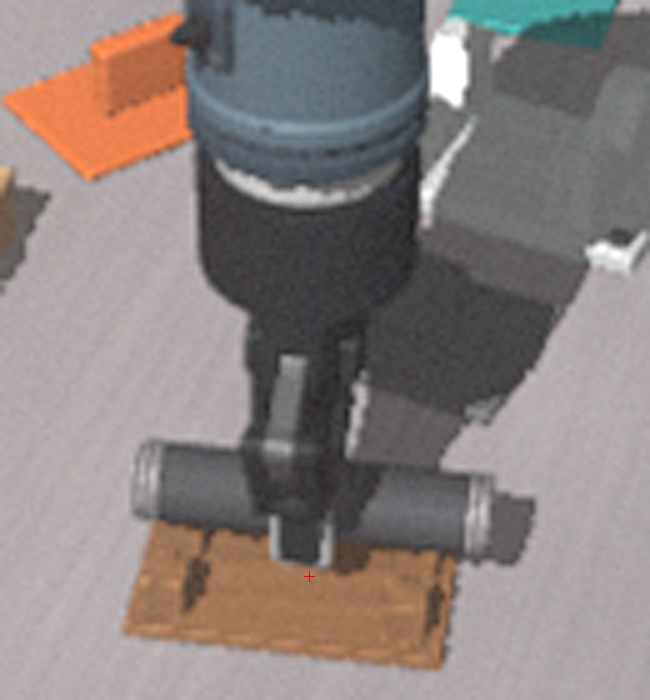

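Barrel gripped centrally (width 28.6 mm) and lifted level. Rising, then carrying it to a hover above the V-rest.

Request:
arm_command(
  commands=[
    [0,0,-10,0,0,0],
    [0,0,-14,0,0,0],
    [0,0,-14,0,0,0],
    [0,0,-8,0,0,0],
    [0,0,0,0,0,0],
  ],
)

```text
clock: 12.47
eef_pos: [0.5481, 0.1449, 0.0575]
tool_rot: [-2.383, 2.042, -0.005]
wrist_force: [0.5, 0.9, -0.1]
width: 0.0285
```

```bash
python3 plan.py 537 -140 55 -99.6 20
```

```text
t 12.47 p [548.1 144.9  57.5] yaw -81.18 zax [ 4.4e-03  1.0e-04 -1.0e+00] F [ 0.5  0.9 -0.1] w 28.5
[[14.0, 3.0, 0.0, -0.0, 0.0, 0.9], [14.0, 2.0, 0.0, -0.0, 0.0, 0.9], [14.0, 2.0, 0.0, -0.0, 0.0, 0.9], [14.0, 2.0, 0.0, -0.0, 0.0, 0.9], [14.0, 2.0, 0.0, -0.0, 0.0, 0.9]]
[[14.0, 2.0, 0.0, -0.0, 0.0, 0.9], [14.0, 1.0, 0.0, -0.0, 0.0, 0.9], [14.0, 1.0, 0.0, -0.0, 0.0, 0.9], [14.0, 1.0, 0.0, -0.0, 0.0, 0.9], [14.0, 1.0, 0.0, -0.0, 0.0, 0.9]]
[[14.0, 1.0, 0.0, -0.0, 0.0, 0.9], [14.0, 0.0, 0.0, -0.0, 0.0, 0.9], [14.0, 0.0, 0.0, -0.0, 0.0, 1.0], [15.0, -0.0, 0.0, -0.0, 0.0, 0.9], [14.0, -0.0, 0.0, -0.0, 0.0, 1.0]]
[[15.0, -1.0, 0.0, -0.0, 0.0, 0.9], [14.0, -1.0, 1.0, -0.1, 0.0, 1.0], [15.0, -1.0, 0.0, -0.0, 0.0, 0.9], [14.0, -2.0, 1.0, -0.1, 0.0, 1.0], [15.0, -1.0, 0.0, -0.0, 0.0, 0.9]]
```

Request:
arm_command(
  commands=[
    [14,3,0,0,0,0.9],
    [14,2,0,0,0,0.9],
    [14,2,0,0,0,0.9],
    [14,2,0,0,0,0.9],
    [14,2,0,0,0,0.9],
  ],
)

```text
clock: 12.88
eef_pos: [0.5433, 0.0734, 0.0543]
tool_rot: [2.302, -2.136, -0.001]
wrist_force: [-0.2, -0.4, -1.3]
width: 0.0285
```

Request:
arm_command(
  commands=[
    [14,2,0,0,0,0.9],
    [14,1,0,0,0,0.9],
    [14,1,0,0,0,0.9],
    [14,1,0,0,0,0.9],
    [14,1,0,0,0,0.9],
  ],
)

```text
clock: 13.3
eef_pos: [0.5404, 0.0032, 0.0543]
tool_rot: [2.217, -2.225, -0.001]
wrist_force: [0.0, 0.8, -1.3]
width: 0.0284
```

```bash
python3 look.py l13t top 280 170 140 115 5;python3 look.py l13 side 260 130 110 100 7
```

```text
[0.5404 0.0032 0.0543] [ 0.   0.8 -1.3] 28.4 13.3
[0.5405 0.0009 0.0544] [ 0.8 -2.2 -2. ] 28.2 13.35
```

View pics/l13tz.png

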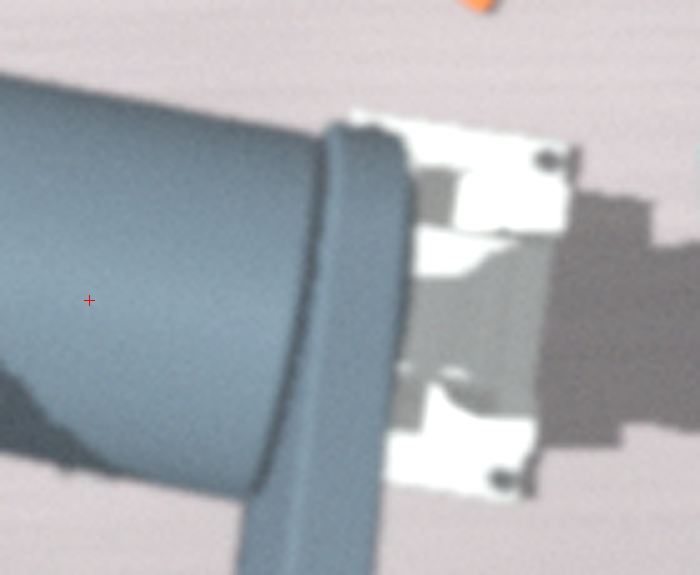

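View pics/l13z.png

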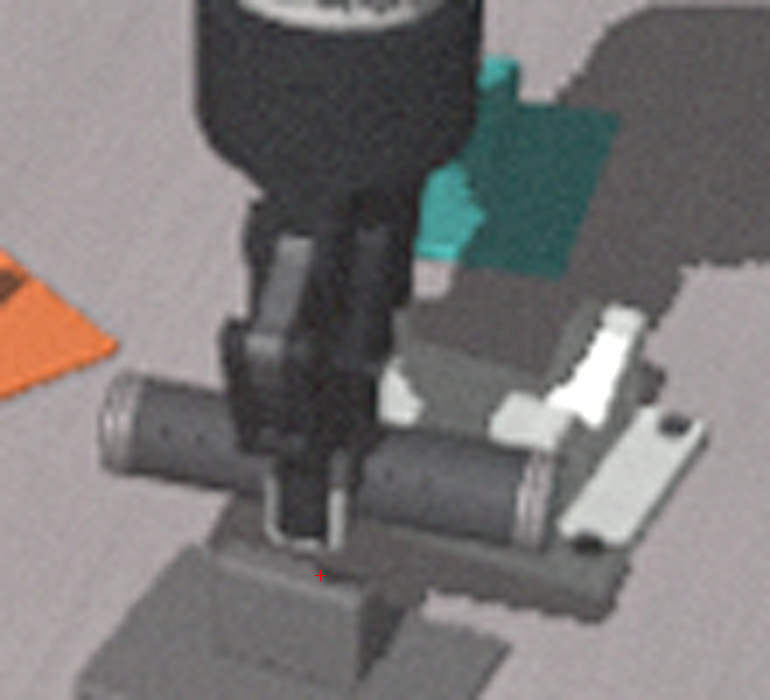

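Barrel level and passing above the laid-down cover. Continuing to the rest.

Request:
arm_command(
  commands=[
    [14,1,0,0,0,0.9],
    [14,0,0,0,0,0.9],
    [14,0,0,0,0,1],
    [15,0,0,0,0,0.9],
    [14,0,0,0,0,1],
  ],
)

```text
clock: 13.82
eef_pos: [0.5371, -0.067, 0.0545]
tool_rot: [2.125, -2.314, -0.001]
wrist_force: [0.3, -0.9, -1.8]
width: 0.0282
```

Request:
arm_command(
  commands=[
    [15,-1,0,0,0,0.9],
    [14,-1,0,0,0,1],
    [15,-1,0,0,0,0.9],
    [14,-2,0,0,0,1],
    [15,-1,0,0,0,0.9],
  ],
)

```text
clock: 14.23
eef_pos: [0.5348, -0.1408, 0.0547]
tool_rot: [-2.027, 2.4, 0.0]
wrist_force: [1.0, 0.7, -1.3]
width: 0.0279
```

```bash
python3 look.py l14 side 280 110 90 110 7;  python3 plan.py 537 -140 55 -99.6 5
```

```text
[ 0.5348 -0.1408  0.0547] [ 1.   0.7 -1.3] 27.9 14.2333
t 14.28 p [ 535.  -143.7   54.9] yaw -99.75 zax [ 5.0e-04 -1.6e-03 -1.0e+00] F [ 0.9 -1.6 -1.7] w 28.5
[[-0.8, -0.3, -0.0, -0.0, -0.0, -0.0], [-0.8, -0.3, -0.0, -0.0, -0.0, -0.0], [-0.8, -0.3, -0.0, -0.0, -0.0, -0.1], [-0.8, -0.2, -0.0, -0.0, -0.0, -0.0], [-0.8, -0.3, -0.1, -0.0, -0.1, -0.1]]
```

View pics/l14z.png

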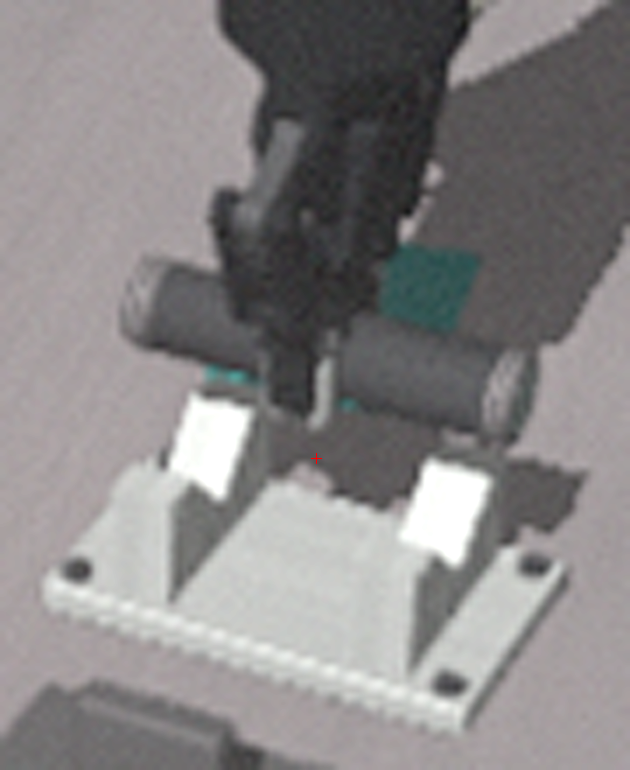

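Barrel hovers level and parallel over the groove; both V supports are visible (white faces at (210,445) and (447,510) in the crop). Lowering to about 10 mm above the seat.

Request:
arm_command(
  commands=[
    [-0.5,-1,8,0,0,0],
    [-0.5,-1,8,0,0,0],
    [0,0,8,0,0,0],
    [0,0,7,0,0,0],
    [0,0,6,0,0,0],
  ],
)

```text
clock: 14.7
eef_pos: [0.5362, -0.1386, 0.0163]
tool_rot: [2.029, -2.398, -0.003]
wrist_force: [-0.2, -0.7, -2.7]
width: 0.0284
```

Request:
arm_command(
  commands=[
    [0,0,1,0,0,0],
    [0,0,0,0,0,0],
    [0,0,0,0,0,0],
    [0,0,0,0,0,0],
    [0,0,0,0,0,0],
  ],
)

```text
clock: 15.12
eef_pos: [0.5374, -0.1398, 0.0174]
tool_rot: [-2.028, 2.399, -0.002]
wrist_force: [-0.6, 0.2, -2.0]
width: 0.0281
```

```bash
python3 look.py l15 side 280 110 90 110 7;  python3 plan.py 537 -140 8 -99.6 5
```

```text
[ 0.5374 -0.1398  0.0174] [-0.6  0.2 -2. ] 28.1 15.1167
t 15.17 p [ 537.3 -139.8   17.4] yaw -99.58 zax [ 9.e-04 -4.e-04 -1.e+00] F [-0.   0.5 -2. ] w 27.9
[[0.0, 0.1, 1.9, -0.0, -0.0, 0.0], [0.1, 0.1, 1.9, -0.0, -0.0, 0.0], [0.0, 0.0, 1.9, -0.0, -0.0, 0.0], [0.1, 0.1, 1.8, -0.0, -0.0, 0.0], [0.0, 0.0, 1.9, -0.1, -0.0, 0.0]]
```

View pics/l15z.png

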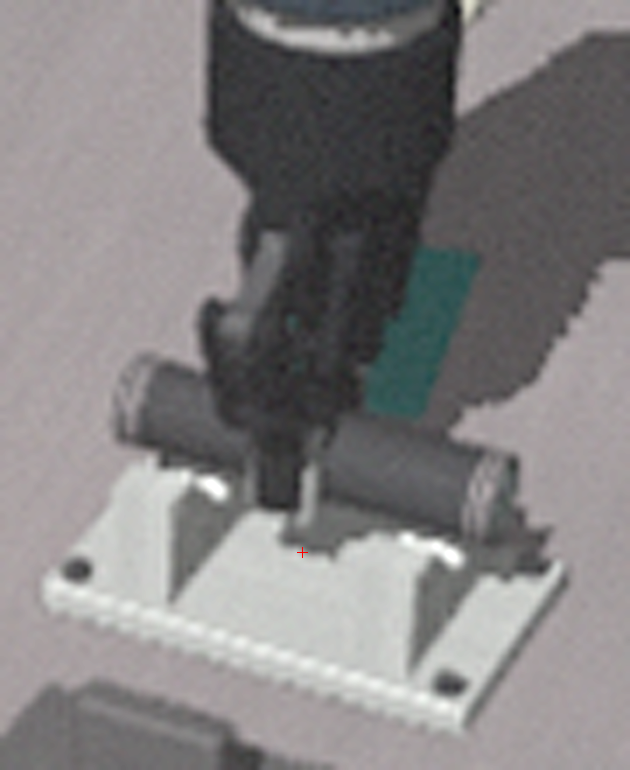

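Barrel is about 10 mm above the seat and axially centred within a few mm (barrel centre u≈313, supports ≈321 in the 7x crop). Lowering gently.

Request:
arm_command(
  commands=[
    [0,0,1,0,0,0],
    [0,0,1,0,0,0],
    [0,0,1,0,0,0],
    [0,0,1,0,0,0],
    [0,0,1,0,0,0],
  ],
)

```text
clock: 15.58
eef_pos: [0.5369, -0.1396, 0.0117]
tool_rot: [2.028, -2.399, -0.0]
wrist_force: [-0.8, -0.2, -0.9]
width: 0.0285
```

Request:
arm_command(
  commands=[
    [0,0,0.5,0,0,0],
    [0,0,0.5,0,0,0],
    [0,0,0.5,0,0,0],
    [0,0,0.5,0,0,0],
    [0,0,0,0,0,0],
  ],
)

```text
clock: 16.0
eef_pos: [0.5369, -0.1396, 0.0098]
tool_rot: [2.028, -2.399, -0.0]
wrist_force: [0.3, -0.5, -1.4]
width: 0.0283
```

Request:
arm_command(
  commands=[
    [0,0,0.5,0,0,0],
    [0,0,0.5,0,0,0],
    [0,0,0.5,0,0,0],
    [0,0,0,0,0,0],
    [0,0,0,0,0,0],
  ],
)

```text
clock: 16.42
eef_pos: [0.5371, -0.1396, 0.0086]
tool_rot: [-2.028, 2.399, -0.0]
wrist_force: [-0.0, 1.0, 1.5]
width: 0.0285
```

First contact (Fz +3 N, Fy +1 N). Continuing in half-millimetres.

Request:
arm_command(
  commands=[
    [0,0,0.5,0,0,0],
    [0,0,0,0,0,0],
    [0,0,0,0,0,0],
    [0,0,0,0,0,0],
    [0,0,0,0,0,0],
  ],
)

```text
clock: 16.83
eef_pos: [0.5372, -0.1396, 0.0084]
tool_rot: [-2.028, 2.399, -0.0]
wrist_force: [-1.6, 1.6, 5.1]
width: 0.0282
```

```bash
cat > st.py <<'E'
from plant import observe
import numpy as np
from scipy.spatial.transform import Rotation as Ro
o=observe();R=Ro.from_rotvec(o['tool_rot']).as_matrix()
print(o['clock'],o['eef_pos'].round(4),"Fw",o['wrist_force'].round(2),"Ftool",(R.T@o['wrist_force']).round(2),"Ttool",(R.T@o['torque']).round(3),o['width'])
E
python3 st.py
```

```text
16.8333 [ 0.5372 -0.1396  0.0084] Fw [-1.62  1.59  5.08] Ftool [-1.3   1.86 -5.09] Ttool [-0.377 -0.264  0.153] 0.028198619096187497
```

Request:
arm_command(
  commands=[
    [-0.3,0,0,0,0,0],
    [0,0,0.4,0,0,0],
    [0,0,0,0,0,0],
    [0,0,0,0,0,0],
    [0,0,0,0,0,0],
  ],
)

```text
clock: 17.25
eef_pos: [0.5372, -0.1396, 0.0083]
tool_rot: [-2.028, 2.399, -0.001]
wrist_force: [-3.1, 1.9, 8.3]
width: 0.0281
```

```bash
python3 st.py;python3 look.py l16 side 280 130 90 90 8;python3 st.py
```

```text
17.25 [ 0.5372 -0.1396  0.0083] Fw [-3.05  1.93  8.28] Ftool [-1.39  3.33 -8.28] Ttool [-0.627 -0.121  0.163] 0.028057568026987164
[ 0.5372 -0.1396  0.0083] [-3.1  1.9  8.3] 28.1 17.25
17.3 [ 0.5372 -0.1395  0.0083] Fw [-2.85  1.07  7.41] Ftool [-0.58  2.99 -7.41] Ttool [-0.546 -0.119  0.178] 0.02834125087130037
```

View pics/l16z.png

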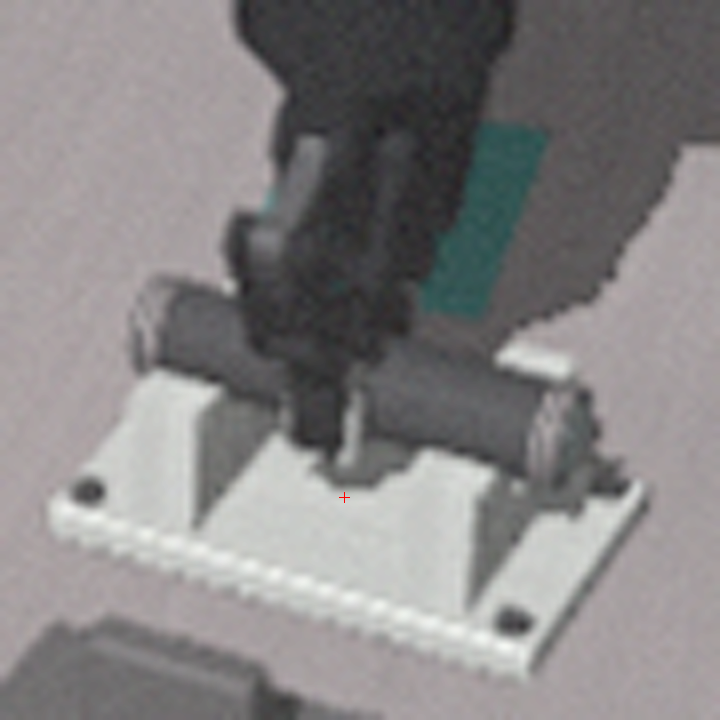

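Seated: barrel lies between both supports' faces with Fz about 8 N. There's a small axial side load, so I'll relieve it and add a little press.

Request:
arm_command(
  commands=[
    [-0.2,0.4,0.3,0,0,0],
    [0,0,0,0,0,0],
    [0,0,0,0,0,0],
    [0,0,0,0,0,0],
    [0,0,0,0,0,0],
  ],
)

```text
clock: 17.72
eef_pos: [0.5373, -0.1396, 0.0083]
tool_rot: [-2.028, 2.399, -0.002]
wrist_force: [-2.5, 0.4, 9.2]
width: 0.0281
```

```bash
python3 st.py
```

```text
17.7167 [ 0.5373 -0.1396  0.0083] Fw [-2.47  0.45  9.18] Ftool [-0.02  2.5  -9.18] Ttool [-0.578 -0.013  0.146] 0.028119401937109413
```

Request:
arm_command(
  commands=[
    [0,0,0.1,0,0,0],
    [0,0,0,0,0,0],
    [0,0,0,0,0,0],
    [0,0,0,0,0,0],
    [0,0,0,0,0,0],
  ],
)

```text
clock: 18.13
eef_pos: [0.5372, -0.1396, 0.0083]
tool_rot: [-2.028, 2.399, -0.002]
wrist_force: [-2.9, 1.1, 10.6]
width: 0.0283
```

```bash
python3 - <<'E'
from plant import *
from h import *
im=snapshot("side")[:,:,::-1].copy();k,x,y=7,260,140
c=crop(im,x,y,105,100,k)
R=np.array([.5355,-.138,np.radians(-10)])
draw(c,"side",R,box(.075,.045,0,.012),k,x,y,(0,0,255))
draw(c,"side",R,box(.065,.015,.036,.066),k,x,y,(0,255,0))
cv2.imwrite("pics/fin.png",c)
E
python3 st.py
```

```text
18.1833 [ 0.5373 -0.1396  0.0083] Fw [-3.88  2.02  9.89] Ftool [-1.34  4.15 -9.9 ] Ttool [-0.635 -0.066  0.211] 0.028351539938034787
```

View pics/fin.png

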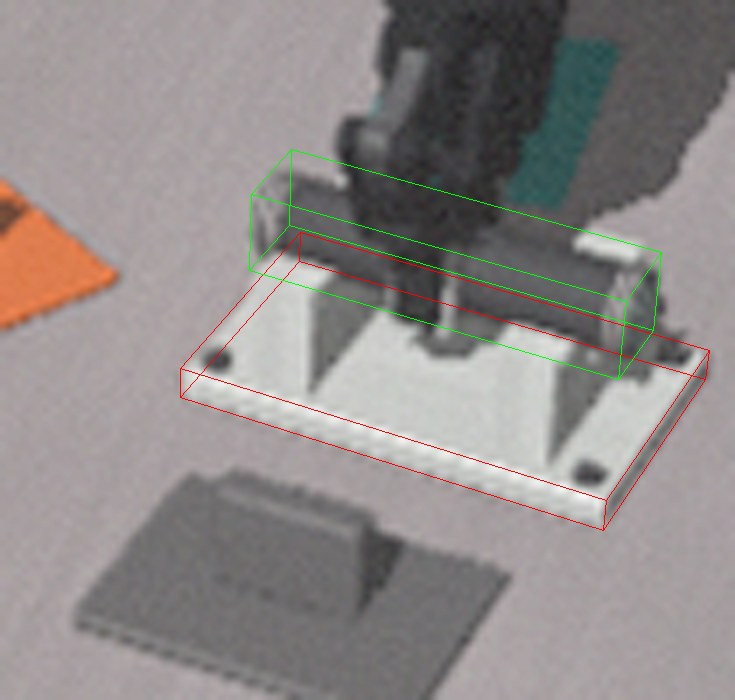

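The overlay matches the plate, but the barrel's slope looks slightly shallower than the model. I'll measure its edges in an enlarged crop before handing in.

```bash
python3 - <<'E'
from plant import *
from h import *
im=snapshot("side")[:,:,::-1].copy();cv2.imwrite("pics/side_f.png",im);k,x,y=11,292,160
c=crop(im,x,y,68,40,k)
# cylinder overlay end circles
R=np.array([.5355,-.138,np.radians(-9.8)]);t=np.linspace(0,2*np.pi,40)
for sx in(-.065,.065):
    L=np.c_[np.full(40,sx),.015*np.cos(t),.051+.015*np.sin(t)]
    cv2.polylines(c,[((proj("side",W(R,L))-[x,y]+.5)*k).astype(int)],True,(0,255,0),1)
cv2.imwrite("pics/fz.png",c)
im=cv2.imread("pics/l14.png");cv2.imwrite("pics/l14b.png",crop(im,292,140,68,40,11))
E
```

```text
(no output)
```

View pics/fz.png

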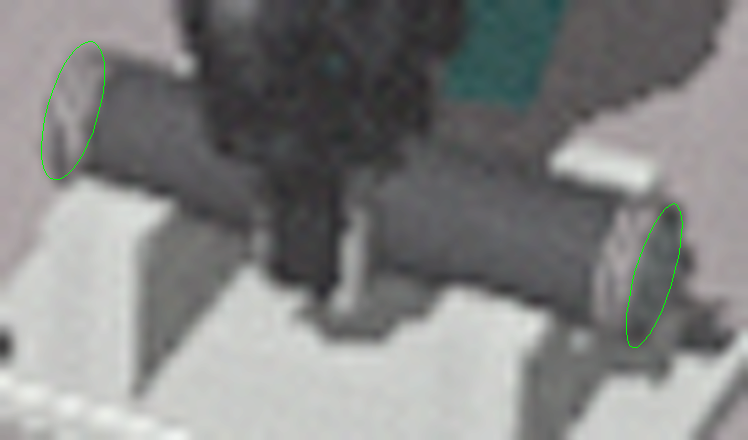

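View pics/l14b.png

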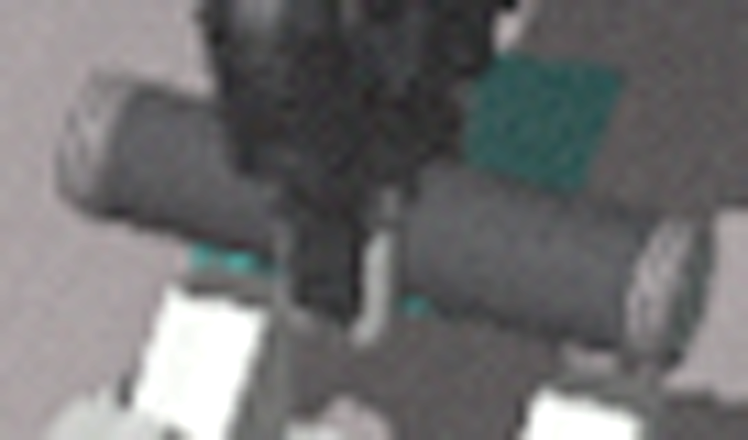

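```bash
python3 - <<'E'
from h import *
def c11(P,R,z,ox,oy): 
    q=(proj("side",W(R,[(.065,0,z),(-.065,0,z)]))-[ox,oy]+.5)*11; d=q[1]-q[0]; print(P,q.round(0).tolist(),"slope",(d[1]/d[0]).round(3))
for yaw in(-8,-10):
    c11("hover",[.5335,-.139,np.radians(yaw)],.0985,292,140)
    c11("final",[.5355,-.138,np.radians(yaw)],.051,292,160)
im=cv2.imread("pics/side_f.png");cv2.imwrite("pics/fz2.png",crop(im,335,165,30,35,20))
E
python3 st.py
```

```text
hover [[84.0, 141.0], [689.0, 292.0]] slope 0.249
final [[69.0, 116.0], [658.0, 271.0]] slope 0.263
hover [[89.0, 136.0], [685.0, 297.0]] slope 0.271
final [[74.0, 110.0], [654.0, 277.0]] slope 0.287
18.2333 [ 0.5373 -0.1395  0.0083] Fw [-2.95  1.79 10.36] Ftool [ -1.27   3.2  -10.36] Ttool [-0.66  -0.032  0.141] 0.028398282397712627
```

View pics/fz2.png

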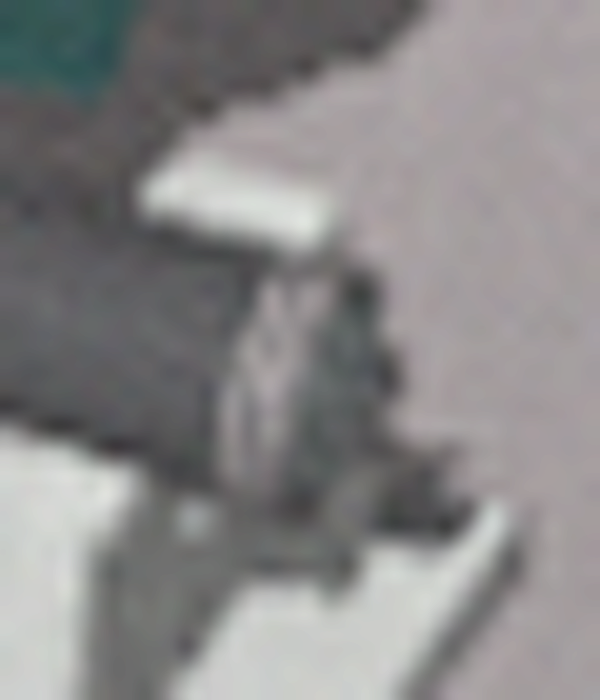

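The right end reads about 1 px (under 3 mm) off the model, which is near calibration accuracy. There's plenty of time, so I'll relieve the axial load and see whether the moment goes with it. A moment that stays would mean the load sits on one support.

Request:
arm_command(
  commands=[
    [-0.1,0.5,0,0,0,0],
    [0,0.5,0,0,0,0],
    [0,0,0,0,0,0],
    [0,0,0,0,0,0],
    [0,0,0,0,0,0],
  ],
)

```text
clock: 18.65
eef_pos: [0.5373, -0.1396, 0.0084]
tool_rot: [-2.027, 2.398, -0.005]
wrist_force: [1.2, -0.2, 5.9]
width: 0.0285
```

```bash
python3 st.py
```

```text
18.65 [ 0.5373 -0.1396  0.0084] Fw [ 1.17 -0.18  5.93] Ftool [-0.01 -1.2  -5.93] Ttool [-0.019 -0.056  0.217] 0.028499947787419357
```

The axial load and moment dropped together. A fit of the readings puts the resultant slightly toward the −x support, so I'll turn the +x end down by a fraction of a degree and press back to about 10 N.

Request:
arm_command(
  commands=[
    [0,0.2,0.2,-0.3,0,0],
    [0,0.1,0.2,-0.2,0,0],
    [0,0,0.1,0,0,0],
    [0,0,0,0,0,0],
    [0,0,0,0,0,0],
  ],
)

```text
clock: 19.07
eef_pos: [0.537, -0.1395, 0.0083]
tool_rot: [2.025, -2.396, -0.006]
wrist_force: [-1.2, 0.6, 10.6]
width: 0.0284
```

```bash
python3 st.py
```

```text
19.0667 [ 0.537  -0.1395  0.0083] Fw [-1.16  0.57 10.58] Ftool [ -0.36   1.3  -10.57] Ttool [-0.375 -0.101  0.119] 0.028351287939586814
```

Fz 10.6 N, side loads about 1 N, resultant inside the two supports. One idle call to confirm it's steady, then hand in.

Request:
arm_command(
  commands=[
    [0,0,0,0,0,0],
    [0,0,0,0,0,0],
    [0,0,0,0,0,0],
    [0,0,0,0,0,0],
    [0,0,0,0,0,0],
  ],
)

```text
clock: 19.48
eef_pos: [0.537, -0.1395, 0.0083]
tool_rot: [2.025, -2.396, -0.006]
wrist_force: [-1.3, 1.0, 10.3]
width: 0.0285
```

```bash
python3 st.py; python3 -c "
from plant import *
import cv2
cv2.imwrite('pics/last.png',snapshot('side')[:,:,::-1])"
```

```text
19.4833 [ 0.537  -0.1395  0.0083] Fw [-1.25  0.99 10.34] Ftool [ -0.76   1.46 -10.33] Ttool [-0.298 -0.142  0.177] 0.02850180839733121
```

View pics/last.png

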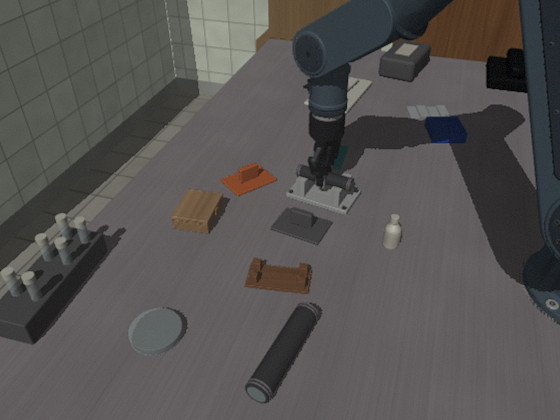

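The barrel sits in the V-rest at (328,180), the cover lies flat at (302,225), the cradle is empty, and the bottle, slide box and dish are where they started. Handing in.

```bash
python3 -c "
from plant import *
print(hand_in())"; python3 st.py
```

```text
the job is handed in; nothing more can be done
None
the job is handed in; nothing more can be done
```

I set the grey cover flat on the bench, handle up, with its centre about 125 mm from the V-rest's. I then took the barrel from the cradle and laid it in both V supports. I handed in at about 19.5 s, still gripping the barrel and pressing it down. No verdict is reported.

**Last checks:**
- **Press:** steady at about 10.3 N down, with side loads of about 1 to 1.5 N.
- **Position:** the barrel looks seated in both supports and centred to a few mm. I estimate its axis at about 52 mm above the bench.
- **Bystanders:** in the last picture the bottle, slide box and dish are where they started.

**What disagreed or failed:**
- **Finger height:** the real finger ends sat about 28 mm above the reported tool point. The first close on the cover's handle therefore shut on nothing, and I re-gripped 25 mm lower.
- **Load balance:** the wrist moment suggested the −x support carried more of the load, roughly 75/25. I turned the barrel slightly to ease this and did not measure the two supports separately.
- **Barrel end:** before that turn, the barrel's −x end was about 1 px (under 3 mm) off the model in the side view. I took this as calibration error and did not re-measure it.

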